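Spring the stop clip off the router slide's guide rod

TASK

The stop clip on the router slide has to come off its front guide rod. Draw the hardwood wedge up out of the slotted tool block, slide it thin end first along the top of the rod and in under the clip's raised bow, towards the router, until it has spread the clip and lifted it loose; keep the fingers off the clip while it is still snapped on. Then lay the wedge and the clip side by side on the floor of the steel tray, without dropping the clip on the way or disturbing what stands around them.

Things in the scene. Friction and masses are not known exactly. Their poses are not given: they have to be found in the camera images.
- slide: Fixed router slide: 250 x 470 x 18 mm plywood base, two level 40 mm steel rods 110 mm apart between end plates 120 mm high. Origin: centre of the base's underside; y along the rods towards the router carriage, x to the rear, z up. Front rod (robot side) at x = -50, axis 90 mm up. Inner faces of the end plates y = -205 and +215 mm. Locked carriage y = +117 to +207, 130 mm high, grey router on it to 272 mm.
- seat (a point): Where the clip is snapped on: point on the front rod's axis, mid-groove, 90 mm above the bench; axes as the slide's (y along the rod to the carriage). The rod's top is 20 mm above it. The groove (y = -11 to +11 mm, 4 mm deep) keeps the clip from sliding along the rod; the wedge bridges it. Clear rod from y = -205 to the carriage's bearing block at y = +124 mm.
- clip_center (a point): Middle of the spring clip: dark steel strip bent to an upside-down U, 20 mm along the rod (its y), 47 mm across (x), 48 mm high. Flat bow on top, its top face 25 mm above this point, underside 21 mm above; two legs at +x and -x, rolled inward, lowest point 23 mm below. Snapped on: this point 8 mm above the seat, 9 mm gap between rod top and bow, 39 mm clear between the legs, open at both ends.
- clip: The same clip, origin 8 mm below clip_center. It comes loose when raised some 10 to 15 mm, the legs springing apart; pushing the wedge in takes some 5 to 12 N, and the clip comes loose with the wedge's thin end some 75 to 90 mm past the seat. It then rides loosely astride the rod, clip_center about 28 mm above the seat, perhaps tilted a little. The legs do not bend inward, so it can be gripped across them.
- clip_leg_a (a joint): How far the clip's +x leg is sprung outward, rad: about 0 at rest, about 0.05 as the lower rolls pass the rod's middle.
- clip_leg_b (a joint): The same for the clip's -x leg.
- wedge_center (a point): Middle of the hardwood wedge, 20 mm above its flat base; 155 mm long (y), 18.5 mm wide (x), z up. Thin end at y = +77.5 mm, 3.5 mm thick, underside bevelled; the top slopes evenly up to 30 mm above the base at y = -27.5. Behind that is the heel, y = -27.5 to -77.5, flat top 40 mm above the base. Starts on its base in the block's middle slot, heel 18 mm proud of the block.
- wedge: The same wedge, origin in its base, 20 mm below wedge_center. Wood on ground steel, it slides easily.
- block: Brown wooden tool block, 150 (x) x 170 (y) x 44 mm high, fixed; origin: centre of its underside. Three slots along y, 22 mm deep, open-ended: the wedge in the middle one (20.5 mm wide, x = 0), an aluminium bar (10 mm thick, top 60 mm above the bench) at x = -48 mm, a dark steel bar (12 mm thick, top 54 mm) at x = +50 mm.
- tray: Open steel tray, 250 (x) x 160 (y) x 26 mm high, walls and floor 4 mm, fixed; origin: centre of its underside. Empty at the start. Block and tray stand left and right of the slide, either way round.
- setup_bar: Bystander: aluminium bar 10 x 120 x 38 mm in the block; leave it alone.
- key_stock: Bystander: dark steel bar 12 x 90 x 32 mm in the block; leave it alone.
- collet_nut: Bystander: collet nut 26 mm across, 32 mm high, on the slide's base in front of the front rod; leave it alone.
- glue: Bystander: glue bottle 170 mm high, beside the slide; leave it alone.
- screw_jar: Bystander: screw jar 100 mm high, beside the slide; leave it alone.
Things that resemble listed ones, but are neither listed nor needed, are in the scene too. What is shaped like the clip but green is not meant.

How it is judged:
By the outcome, as a careful person would: the job done as asked, in the order asked, and still so for the second after the job is handed in, with the robot touching nothing.
It also fails if it takes over 72 s, if anything falls off the work surface, if the arm or the gripper's body presses on something with over 40 N, if the wrist force passes 120 N, or if a joint passes its speed limit or range.

ROBOT

A 6-joint arm with a two-finger parallel gripper is mounted at the origin on the work surface. World frame = base frame: x ahead of the robot, y to its left, z up, the work surface at z = 0. Lengths are in m, angles in rad, forces in N, time in s.
With the tool pointing down it reaches from about 0.275 to 0.775 m from the base axis. Payload 14.6 kg.
Tool frame: the origin (TCP) lies between the finger pads; the fingertips stand 19 mm ahead of it and the grasp point (between the pads) is the TCP; x points along the fingers, y is the direction in which the jaws open and shut, and the axes are right-handed (so a half turn about x gives the same grasp; the last joint's range is limited). The gripper opens to 85 mm and grips with 20 to 120 N. Pads are 22 mm wide; open, the fingers measure 114 mm over their backs; the gripper's body (76 mm by 85 mm) begins 54 mm behind the grasp point. The pads swing forward as they close: fully open they stand 13 mm farther back than shut.
Start: joints at [1.177, 0.263, -0.048, 1.259, 0, 1.415], TCP at [0.124, 0.51, 0.25] pointing down, gripper open.
Joint ranges: [-2.65, 2.65], [-0.89, 1.7], [-1.18, 1.37], [-2.13, 2.11], [-1.35, 1.29], [-3.14, 3.14]. Speed limits (rad/s): [1.89, 1.89, 2.57, 2.79, 3.14, 3.14].

INTERFACE

Orientations are given as a unit quaternion [x, y, z, w].
In Python, from station import ctrl gives the robot as it stands. The module is installed in compiled form; this text tells all that it offers.
- The arm moves only by the tool send_rows, never from a script. Its argument "motion" is a list that holds one entry, the list of rows, each a list of 7 numbers: the finger opening in mm, from 0 to 85.4, then the shift along the tool's x, y, z in mm, then the turn, a rotation vector about the tool's x, y, z in rad. In form: [[[grip, tx, ty, tz, ax, ay, az], ...]]. A call has 1 to 12 rows; each row is the pose to reach, as a shift and turn from the pose commanded when the call began, along the tool's axes at that moment; what a row does not reach only later rows make up. A row lasts 1/8 s, in which the tool goes at most 62.5 mm and 10.7 degrees, less where a joint would pass 70% of its speed; a pose out of reach is approached as far as the arm can. A call with a gripper value outside its range is refused whole. The fingers move at their own pace and stop on an object; the grip force is fixed at half the most. Time passes only in rows, so rows that repeat a pose let the fingers close. It gives the time, the measured TCP pose, the force and the opening at its end, in the units of the state.
- ctrl.read_state(): the state, without advancing time (a new reading comes with each control period).
- ctrl.snapshot(name): name is "side" or "top" or "wrist"; returns (picture, depth): 384x512x3 uint8, red, green, blue; 384x512 float32, m along the optical axis (not along the pixel's ray), 0 where there is no reading.
- ctrl.camera_params(name): a dict with "intrinsics" (3x3 intrinsics, pixels), "k1" (the pictures are not rectified: a ray, as slopes to the right and down, at radius r is drawn at 1 + k1 r^2 times it, then the intrinsics apply), "cam_to_world" (4x4, takes a point from camera to world coordinates); the wrist camera has in their place "mount" (4x4, takes a point from camera to tool coordinates, whose origin is the TCP and whose axes are the tool frame's). Camera axes: x right, y down, z forward; pixel columns grow to the right and rows downward; lengths in m; the calibration is good to about 2 mm. A picture is of the moment at which its call begins: read the wrist's pose just before it. camera_params takes no time and is no camera call.
- ctrl.sign_off(): hands the job in, once; it reports no verdict.
Trained networks look in the newest picture that a camera, given by its name, has taken for a name from the list of things; names that differ only in an ending like _2 or _b are one class to them, and where a whole thing is asked for, a point or a joint stands for the part that bears it (a point fixed in the world has none). Each returns a list of dicts, best first, with "score" (0 to 1); they miss things now and then, are a little off and sometimes report something else, mostly with a low value. They report only what shows in the picture. A call takes as long as a camera call. They do not tell look-alikes from the thing itself.
- ctrl.trace(camera, query): "region" (384x512 bool, what is visible of it) and "centre" ([column, row] in pixels, amid what is visible of it).
- ctrl.tip_of(camera, query): "centre" ([column, row] in pixels: a listed point, or the origin of a listed thing).
The state is a dict: "t": time; "qpos": joint angles; "qd": joint speeds; "tau": joint torques, N m; "tool_pos": TCP position; "tool_rot": TCP orientation; "force": force on the tool from outside, world axes, zero at the start; "torque": the same for the moment, N m; "grip_width": finger opening in m.
Only numpy, scipy, OpenCV 4.12 (cv2) and the standard library are available. Lean on these libraries where they do the work, as an engineer would, in place of code of your own. Each camera call takes 0.05 s, during which the arm holds its last target.

## Working session

There is one attempt and no reset: what is moved stays moved. The work goes in short steps, Python scripts to look and compute and a tool call to move; the robot and the scene stay as the last step left them, time stands still between calls to the robot, and variables do not carry over. Pictures are saved under pics/ and viewed, and the job is handed in when it is done.

Besides the shell and the picture viewer there is one more tool, called after "Emit:" in YAML: its name, and indented under it one key for each argument. send_rows: Moves the arm, as the interface text tells. Its arguments: {"type":"object","properties":{"motion":{"type":"array","items":{"type":"array","items":{"type":"array","items":{"type":"number"}}}}},"required":["motion"]}

```bash
ls; mkdir -p pics
cat > h.py <<'E'
import numpy as np, cv2
from station import ctrl
from scipy.spatial.transform import Rotation as R
def snap(cam,name):
    s=ctrl.read_state()
    p,d=ctrl.snapshot(cam)
    cv2.imwrite(f'pics/{name}.png',p[:,:,::-1])
    np.savez(f'pics/{name}.npz',p=p,d=d,tp=s['tool_pos'],tr=s['tool_rot'])
    return p,d,s
def T(cam,s=None):
    c=ctrl.camera_params(cam)
    if cam=='wrist':
        W=np.eye(4);W[:3,:3]=R.from_quat(s['tool_rot']).as_matrix();W[:3,3]=s['tool_pos']
        return W@np.array(c['mount']),c
    return np.array(c['cam_to_world']),c
def ray(cam,uv,s=None):
    M,c=T(cam,s);K=np.array(c['intrinsics']);k=c['k1']
    uv=np.atleast_2d(np.asarray(uv,float))
    d=np.c_[(uv[:,0]-K[0,2])/K[0,0],(uv[:,1]-K[1,2])/K[1,1]]
    u=d.copy()
    for _ in range(20): u=d/(1+k*(u**2).sum(1,keepdims=True))
    return M,np.c_[u,np.ones(len(u))]
def at_z(cam,uv,z,s=None):
    M,r=ray(cam,uv,s);w=r@M[:3,:3].T
    t=(z-M[2,3])/w[:,2]
    return M[:3,3]+w*t[:,None]
def cloud(cam,d,s=None):
    v,u=np.mgrid[0:d.shape[0],0:d.shape[1]]
    M,r=ray(cam,np.c_[u.ravel(),v.ravel()],s)
    P=(r*d.ravel()[:,None])@M[:3,:3].T+M[:3,3]
    P[d.ravel()==0]=np.nan
    return P.reshape(d.shape+(3,))
def proj(cam,P,s=None):
    M,c=T(cam,s);K=np.array(c['intrinsics']);P=np.atleast_2d(P)
    q=(P-M[:3,3])@M[:3,:3];x=q[:,:2]/q[:,2:]
    x=x*(1+c['k1']*(x**2).sum(1,keepdims=True))
    return np.c_[x[:,0]*K[0,0]+K[0,2],x[:,1]*K[1,1]+K[1,2]]
E
python3 - <<'E'
from h import *
np.set_printoptions(precision=4,suppress=True)
for c in ['top','side','wrist']:
    p,d,s=snap(c,c+'0')
    for q in ['slide','seat','clip','clip_center','wedge','wedge_center','block','tray']:
        try:
            a=[(np.round(x['centre'],1).tolist(),round(x['score'],2)) for x in ctrl.tip_of(c,q)]
        except Exception as e: a=e
        print(c,q,a)
    print(T(c,s)[0], ctrl.camera_params(c)['k1'])
print(ctrl.read_state())
E
```

```text
pics
top slide [([250.7, 173.9], 0.86)]
top seat [([251.9, 185.1], 0.56)]
top clip [([322.0, 234.6], 0.64), ([365.1, 116.1], 0.62), ([249.2, 185.4], 0.41), ([120.8, 262.2], 0.41)]
top clip_center [([326.2, 240.6], 0.69), ([245.9, 179.8], 0.55), ([365.5, 113.5], 0.5), ([118.9, 261.9], 0.49)]
top wedge [([126.9, 211.7], 0.87)]
top wedge_center [([124.3, 213.1], 0.67)]
top block [([127.4, 212.2], 0.63)]
top tray [([387.4, 216.3], 0.89)]
[[ 0.0038 -0.995   0.1003  0.4181]
 [-1.     -0.0037  0.0015  0.0224]
 [-0.0011 -0.1003 -0.995   1.3524]
 [ 0.      0.      0.      1.    ]] -0.047232151412527804
side slide []
side seat [([255.0, 196.8], 0.71)]
side clip [([336.9, 299.6], 0.69), ([211.4, 159.8], 0.66), ([304.5, 179.4], 0.53), ([256.6, 197.0], 0.52)]
side clip_center [([305.8, 177.9], 0.54), ([260.4, 195.1], 0.53), ([337.7, 298.3], 0.48), ([209.3, 159.1], 0.43)]
side wedge [([282.8, 287.7], 0.68)]
side wedge_center [([282.2, 285.3], 0.6)]
side block [([281.4, 296.9], 0.8)]
side tray [([284.9, 153.9], 0.76)]
[[-0.9985 -0.0361  0.0418  0.5147]
 [-0.0547  0.5446 -0.8369  1.313 ]
 [ 0.0075 -
[... 170 characters left out ...]
.8, 332.5], 0.79)]
wrist wedge []
wrist wedge_center []
wrist block []
wrist tray []
[[ 0.2371  0.9181  0.3177  0.0412]
 [ 0.9715 -0.224  -0.0776  0.5314]
 [-0.      0.327  -0.945   0.3733]
 [ 0.      0.      0.      1.    ]] -0.040764961008622515
{'t': 1.35, 'qpos': array([ 1.1767,  0.2631, -0.0483,  1.2594, -0.    ,  1.4155]), 'qd': array([-0.0009,  0.0005,  0.0002,  0.0001, -0.0005, -0.    ]), 'tau': array([ -0.0061, -63.7442,  38.4765,   0.0011,  -0.0005,  -0.    ]), 'tool_pos': array([0.1242, 0.5101, 0.2503]), 'tool_rot': array([ 0.0842,  0.7021, -0.0842,  0.7021]), 'force': array([ 0.8561,  0.4921, -0.6191]), 'torque': array([0.0336, 0.0537, 0.0017]), 'grip_width': 0.08565436848624615}
```

View pics/top0.png

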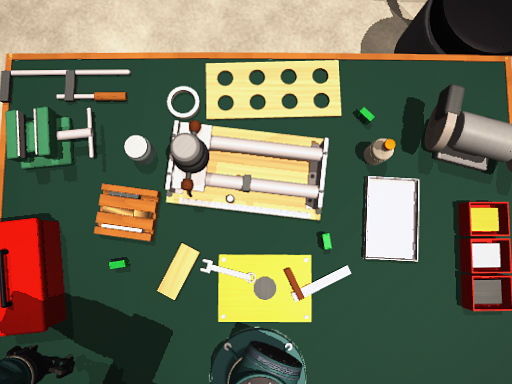

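View pics/side0.png

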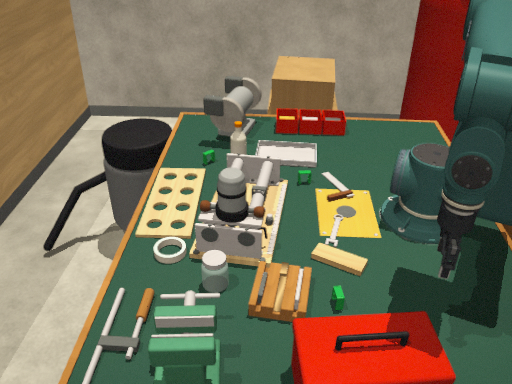

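View pics/wrist0.png

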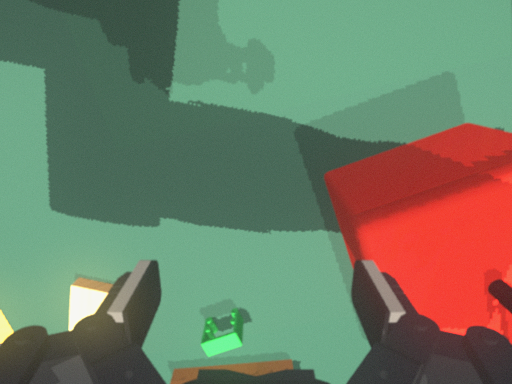

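Run:
```python
from h import *
z=np.load('pics/top0.npz');p=z['p']
for n,(u0,u1,v0,v1) in {'clip':(210,340,130,225),'blk':(80,175,170,250)}.items():
    c=p[v0:v1,u0:u1,::-1]; k=800/(u1-u0); k=min(k,600/(v1-v0))
    cv2.imwrite(f'pics/c_{n}.png',cv2.resize(c,None,fx=k,fy=k,interpolation=cv2.INTER_CUBIC))
```

```text
(no output)
```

View pics/c_clip.png

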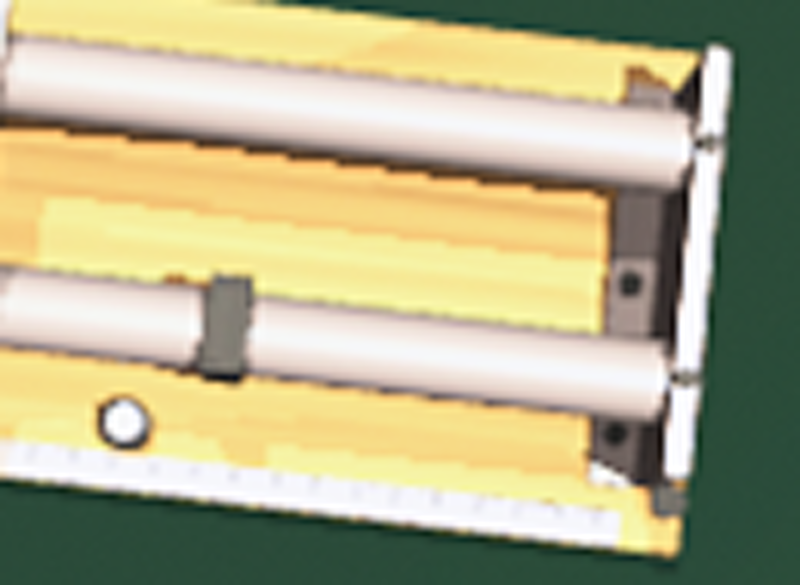

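View pics/c_blk.png

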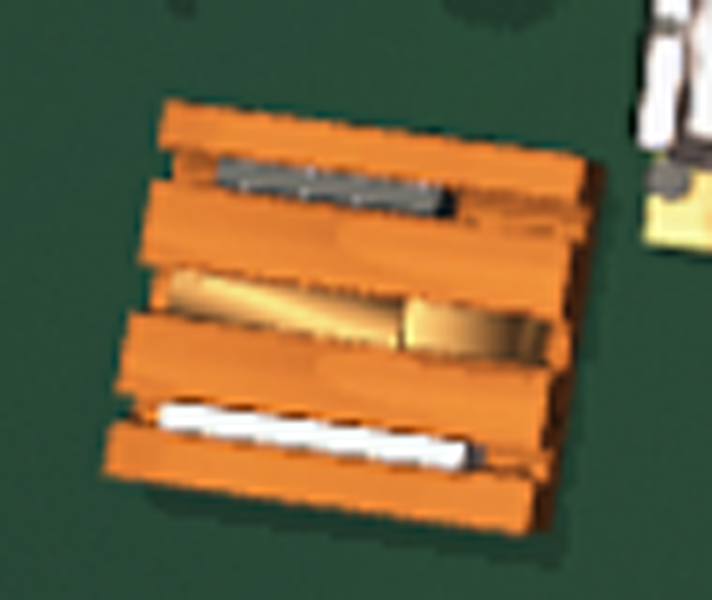

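Run:
```python
from h import *
np.set_printoptions(precision=4,suppress=True)
z=np.load('pics/top0.npz');d=z['d'];C=cloud('top',d)
print('table z',np.nanmedian(C[230:260,330:350,2]))
# side cloud too
zs=np.load('pics/side0.npz');S=cloud('side',zs['d'])
def rect(C,lo,hi,box):
    m=(C[...,2]>lo)&(C[...,2]<hi)&(C[...,0]>box[0])&(C[...,0]<box[1])&(C[...,1]>box[2])&(C[...,1]<box[3])
    return C[m]
w=at_z('top',[[124,212],[247,183],[391,218],[250,175]],0.05);print(w)
from h import *
# block top
for n,CC in (('top',C),('side',S)):
    P=rect(CC,0.036,0.05,[w[0,0]-.12,w[0,0]+.12,w[0,1]-.12,w[0,1]+.12])
    r=cv2.minAreaRect(P[:,:2].astype(np.float32)*1000);print(n,'block',len(P),r,np.median(P[:,2]))
    P=rect(CC,0.053,0.085,[w[0,0]-.03,w[0,0]+.03,w[0,1]-.12,w[0,1]+.12])
    r=cv2.minAreaRect(P[:,:2].astype(np.float32)*1000);print(n,'heel',len(P),r,P.mean(0))
    P=rect(CC,0.1,0.113,[w[1,0]-.06,w[1,0]+.035,w[1,1]-.2,w[1,1]+.06])
    r=cv2.fitLine(P[:,:2].astype(np.float32),cv2.DIST_L2,0,.01,.01).ravel();print(n,'rod',len(P),r,np.arctan2(r[1],r[0]))
    P=rect(CC,0.117,0.135,[w[1,0]-.06,w[1,0]+.04,w[1,1]-.06,w[1,1]+.06])
    r=cv2.minAreaRect(P[:,:2].astype(np.float32)*1000);print(n,'clip',len(P),r,P.mean(0),np.median(P,0))
    P=rect(CC,0.018,0.035,[w[2,0]-.16,w[2,0]+.16,w[2,1]-.11,w[2,1]+.11])
    r=cv2.minAreaRect(P[:,:2].astype(np.float32)*1000);print(n,'tray',len(P),r,np.median(P,0))
    P=rect(CC,0.002,0.007,[w[2,0]-.16,w[2,0]+.16,w[2,1]-.11,w[2,1]+.11])
    r=cv2.minAreaRect(P[:,:2].astype(np.float32)*1000);print(n,'floor',len(P),r,np.median(P,0))
    P=rect(CC,0.012,0.024,[w[1,0]-.1,w[1,0]+.2,w[1,1]-.3,w[1,1]+.3])
    r=cv2.minAreaRect(P[:,:2].astype(np.float32)*1000);print(n,'base',len(P),r,np.median(P,0))
```

```text
table z -0.00015205778419136173
[[ 0.4851  0.4007  0.05  ]
 [ 0.5729  0.0363  0.05  ]
 [ 0.4702 -0.3908  0.05  ]
 [ 0.5969  0.0274  0.05  ]]
top block 2134 ((487.32708740234375, 398.0146484375), (174.2586212158203, 150.89389038085938), 82.76033020019531) 0.04446637248285901
top heel 110 ((481.200927734375, 351.70465087890625), (62.6294059753418, 18.195024490356445), 83.49811553955078) [0.4804 0.3445 0.0618]
top rod 947 [ 0.1176  0.9931  0.5575 -0.0404] 1.452887
top clip 122 ((566.8048706054688, 33.43489456176758), (29.83816146850586, 46.75221252441406), 83.2485580444336) [0.567  0.0381 0.1229] [0.5669 0.0383 0.1227]
top tray 473 ((471.92864990234375, -402.35089111328125), (161.69595336914062, 252.01416015625), 86.76399230957031) [ 0.4683 -0.4111  0.0245]
top floor 2884 ((470.65032958984375, -390.7552490234375), (219.8634490966797, 319.0630798339844), 89.94557189941406) [ 0.469  -0.3984  0.004 ]
top base 5986 ((618.3170166015625, 69.09188842773438), (530.9171142578125, 288.2373352050781), 89.85357666015625) [0.6045 0.0064 0.0184]
side block 1942 ((487.328857421875, 396.88323974609375)
[... 155 characters left out ...]
, 18.04688262939453), 82.70741271972656) [0.4801 0.3507 0.0592]
side rod 350 [ 0.1233  0.9924  0.5576 -0.0303] 1.4472111
side clip 57 ((566.290771484375, 37.67500686645508), (24.057233810424805, 43.58900833129883), 82.2462387084961) [0.5663 0.0379 0.1208] [0.5659 0.0392 0.1209]
side tray 181 ((470.7275085449219, -403.012451171875), (170.8921356201172, 252.9249725341797), 84.84577941894531) [ 0.4403 -0.4326  0.0221]
side floor 394 ((469.9176330566406, -387.7799072265625), (313.2080993652344, 211.21949768066406), 0.5496109127998352) [ 0.4505 -0.4178  0.0035]
side base 1692 ((620.0252075195312, 59.18475341796875), (522.800048828125, 251.52249145507812), 83.54393768310547) [0.5322 0.0744 0.0165]
```

Run:
```python
from h import *
np.set_printoptions(precision=4,suppress=True)
s=ctrl.read_state();M=R.from_quat(s['tool_rot']).as_matrix();print(M)
psi=np.arctan2(-.121,0.9926) # yaw of block ~ -0.121
print(ctrl.camera_params('wrist')['mount'])
# target: tool x down, tool y=+-(cos,sin)
for sg in (1,-1):
    yaw=-0.123
    y=sg*np.array([np.cos(yaw),np.sin(yaw),0]);x=np.array([0,0,-1]);zz=np.cross(x,y)
    D=np.c_[x,y,zz]; rv=R.from_matrix(M.T@D).as_rotvec(); print(sg,rv)
    tgt=np.array([0.480,0.343,0.20]); print('shift',1000*M.T@(tgt-s['tool_pos']), M.T@D)
```

```text
[[ 0.      0.2365  0.9716]
 [ 0.      0.9716 -0.2365]
 [-1.      0.      0.    ]]
[[ 0.0001 -0.327   0.945  -0.123 ]
 [ 1.     -0.0006 -0.0003  0.0011]
 [ 0.0006  0.945   0.327  -0.0856]
 [ 0.      0.      0.      1.    ]]
1 [ 1.455 -0.    -0.   ]
shift [ 50.2848 -78.2126 385.2352] [[ 1.      0.     -0.    ]
 [-0.      0.1155 -0.9933]
 [-0.      0.9933  0.1155]]
-1 [-1.6866  0.     -0.    ]
shift [ 50.2848 -78.2126 385.2352] [[ 1.     -0.      0.    ]
 [-0.     -0.1155  0.9933]
 [-0.     -0.9933 -0.1155]]
```

Emit:
send_rows:
  motion:
    - [[85,0,-10,45,-0.18,0,0],[85,0,-20,90,-0.36,0,0],[85,0,-30,135,-0.54,0,0],[85,0,-38,180,-0.72,0,0],[85,0,-46,225,-0.9,0,0],[80,0,-54,270,-1.08,0,0],[70,0,-62,310,-1.26,0,0],[60,10,-70,345,-1.44,0,0],[50,25,-78,370,-1.62,0,0],[50,40,-78,385,-1.687,0,0],[50,50,-78,385,-1.687,0,0],[50,50,-78,385,-1.687,0,0]]

```text
t: 2.85
tool_pos: [0.479, 0.3433, 0.1998]
tool_rot: [-0.468, 0.53, 0.468, 0.53]
force: [0.5, 0.0, 0.9]
grip_width: 0.0497
```

Run:
```python
from h import *
np.set_printoptions(precision=4,suppress=True)
p,d,s=snap('wrist','w1');print(s['t'],s['tool_pos'],s['qpos'],s['grip_width'],R.from_quat(s['tool_rot']).as_matrix())
C=cloud('wrist',d,s)
m=(C[...,2]>0.052)&(C[...,2]<0.07)&(abs(C[...,0]-.48)<.03)&(abs(C[...,1]-.36)<.09)
P=C[m];print(len(P),P.min(0),P.max(0),P.mean(0)); print(cv2.minAreaRect(P[:,:2].astype(np.float32)*1000))
```

```text
2.85 [0.479  0.3433 0.1998] [ 0.4836  0.3925  0.009   1.1887  0.0001 -0.9632] 0.049697469239012936 [[-0.0013 -0.9923  0.1236]
 [-0.0005  0.1236  0.9923]
 [-1.      0.0012 -0.0007]]
1350 [0.466  0.319  0.0523] [0.4901 0.371  0.0633] [0.4778 0.343  0.0609]
((478.0802001953125, 345.0381164550781), (50.703155517578125, 18.276447296142578), 83.05223846435547)
```

View pics/w1.png

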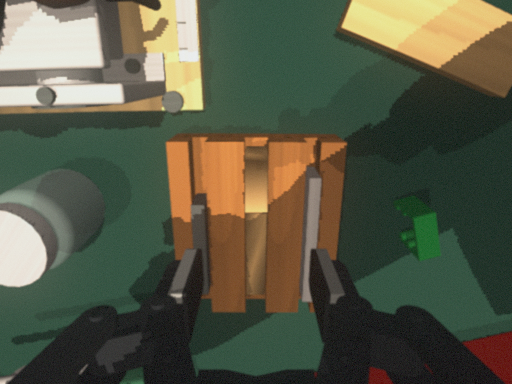

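Emit:
send_rows:
  motion:
    - [[42,40,0,-2,0,0,0],[42,80,0,-2,0,0,0],[42,110,0,-2,0,0,0],[42,128,0,-2,0,0,0],[42,135,0,-2,0,0,0],[42,135,0,-2,0,0,0]]

```text
t: 3.65
tool_pos: [0.4795, 0.3416, 0.0658]
tool_rot: [-0.468, 0.53, 0.468, 0.53]
force: [0.1, 0.7, -0.4]
grip_width: 0.042
```

Run:
```python
from h import *
p,d,s=snap('wrist','w2');print(s['t'],s['tool_pos'],s['force'],s['grip_width'])
```

```text
3.65 [0.47952097 0.34160942 0.06582548] [ 0.09731582  0.69162753 -0.37660815] 0.04195284541546665
```

View pics/w2.png

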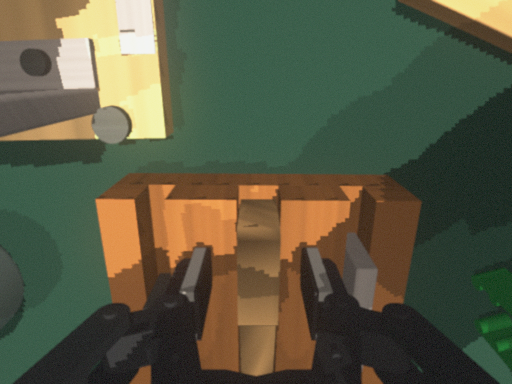

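Emit:
send_rows:
  motion:
    - [[10,0,0,0,0,0,0],[10,0,0,0,0,0,0],[10,0,0,0,0,0,0],[10,0,0,0,0,0,0]]

```text
t: 4.2
tool_pos: [0.4797, 0.3415, 0.0661]
tool_rot: [-0.468, 0.529, 0.468, 0.53]
force: [-2.1, 0.7, 5.4]
grip_width: 0.0166
```

Emit:
send_rows:
  motion:
    - [[10,-1,0,0,0,0,0],[10,-3,0,0,0,0,0],[10,-7,0,0,0,0,0],[10,-14,0,0,0,0,0],[10,-22,0,0,0,0,0],[10,-32,0,0,0,0,0],[10,-50,0,0,0,0,0],[10,-70,0,0,0,0,0],[10,-70,0,0,0,0,0]]

```text
t: 5.32
tool_pos: [0.4803, 0.3416, 0.1368]
tool_rot: [-0.469, 0.529, 0.468, 0.531]
force: [0.5, -0.7, -0.9]
grip_width: 0.0169
```

Run:
```python
from h import *
np.set_printoptions(precision=4,suppress=True)
p,d,s=snap('side','s3');print(s['t'],s['tool_pos'],s['force'],s['torque'],s['grip_width'])
snap('wrist','w3')
cv2.imwrite('pics/s3c.png',cv2.resize(p[200:330,200:360,::-1],None,fx=4.5,fy=4.5,interpolation=cv2.INTER_CUBIC))
```

```text
5.325 [0.4803 0.3416 0.1368] [ 0.4515 -0.6744 -0.8987] [-0.0757 -0.0701 -0.0186] 0.01687789988355433
```

View pics/s3c.png

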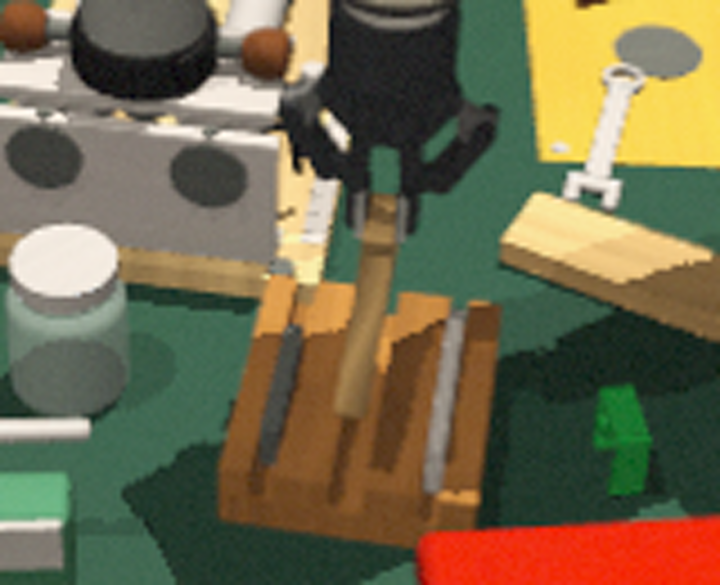

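View pics/w3.png

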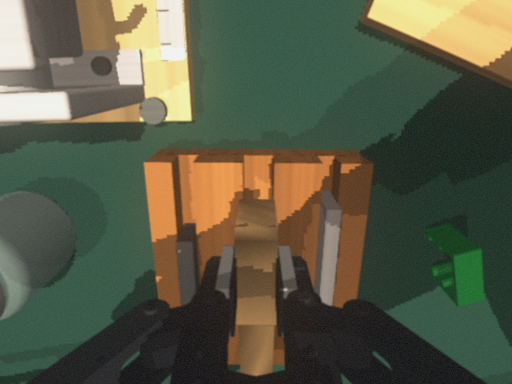

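```bash
cat >> h.py <<'E'
def wedge_in_tool(name):
    """points near grasped wedge in tool coords"""
    z=np.load(f'pics/{name}.npz');s={'tool_rot':z['tr'],'tool_pos':z['tp']}
    C=cloud('wrist',z['d'],s)
    Rm=R.from_quat(s['tool_rot']).as_matrix()
    return (C-s['tool_pos'])@Rm*1000
E
python3 - <<'E'
from h import *
np.set_printoptions(precision=4,suppress=True)
t=wedge_in_tool('w3')
for v in range(190,384,12):
    row=t[v]; m=(abs(row[:,1])<14)&(row[:,0]>-20)&(row[:,0]<40)
    q=row[m]
    if len(q): print(v,np.flatnonzero(m)[[0,-1]],'y',q[:,1].min().round(1),q[:,1].max().round(1),'x',np.median(q[:,0]).round(1),'z',np.median(q[:,2]).round(1))
E
```

```text
202 [242 274] y -6.0 10.3 x 39.5 z -21.9
214 [237 275] y -7.8 10.0 x 23.9 z -21.8
226 [235 277] y -8.0 10.1 x 10.7 z -21.7
238 [234 277] y -8.2 9.9 x 5.6 z -18.5
250 [223 285] y -13.6 13.9 x 5.2 z -13.1
262 [221 287] y -13.5 13.9 x 3.9 z -8.0
274 [218 289] y -13.9 14.0 x 3.9 z -2.1
286 [216 291] y -13.7 13.9 x 3.5 z 3.7
298 [226 285] y -10.0 11.7 x 4.2 z 10.5
310 [228 283] y -9.2 11.0 x 4.6 z 17.3
322 [229 282] y -9.2 10.9 x 4.8 z 24.1
334 [230 282] y -9.1 11.0 x 18.4 z 43.3
346 [239 272] y -8.1 9.6 x 21.4 z 54.1
358 [239 272] y -8.4 10.0 x 24.3 z 65.3
370 [240 271] y -8.2 9.7 x 27.3 z 77.4
```

Emit:
send_rows:
  motion:
    - [[10,-35,15,-10,0,0,0],[10,-75,35,-25,0,0,0],[10,-113,55,-50,0,0,0],[10,-113,50,-95,0,0,0],[10,-113,44,-140,0,0,0],[10,-113,38,-185,0,0,0],[10,-113,33,-230,0,0,0],[10,-113,27,-275,0,0,0],[10,-113,22,-320,0,0,0],[10,-113,16,-365,0,0,0],[10,-113,10,-410,0,0,0],[10,-113,5,-446,0,0,0]]

```text
t: 6.92
tool_pos: [0.4196, -0.1024, 0.2475]
tool_rot: [-0.468, 0.53, 0.469, 0.53]
force: [1.1, 1.5, -0.9]
grip_width: 0.0164
```

Run:
```python
from h import *
np.set_printoptions(precision=4,suppress=True)
s=ctrl.read_state();M=R.from_quat(s['tool_rot']).as_matrix();print(s['t'],s['tool_pos'],s['force'],s['grip_width'])
print(1000*M.T@(np.array([.5472,-.1238,.22])-s['tool_pos']),M)
z=np.load('pics/top0.npz');C=cloud('top',z['d'])
# along-rod coordinate of end plates and clip
a=np.array([.1215,.9926]);n=np.array([.9926,-.1215]);o=np.array([.567,.038])
P=C[~np.isnan(C[...,0])];al=(P[:,:2]-o)@a*1000;la=(P[:,:2]-o)@n*1000
m=(abs(la)<60)&(P[:,2]>.112)&(P[:,2]<.126)&(al<-100)&(al>-300);print('plate',al[m].min(),al[m].max())
m=(abs(la)<30)&(P[:,2]>.117)&(P[:,2]<.13)&(abs(al)<40);print('clip',m.sum(),np.percentile(al[m],[2,50,98]),np.percentile(la[m],[2,50,98]))
m=(abs(la)<9)&(P[:,2]>.1)&(P[:,2]<.115)&(al<-20)&(al>-150);print('rod z',np.median(P[m,2]))
```

```text
6.925 [ 0.4196 -0.1024  0.2475] [ 1.0543  1.4898 -0.884 ] 0.016413526330732026
[  27.3768 -129.3074   -5.5699] [[-0.001  -0.9924  0.1231]
 [ 0.0004  0.1231  0.9924]
 [-1.      0.0011  0.0003]]
plate -218.62371496786733 -102.52914229011631
clip 122 [-9.4195  0.2912  9.7826] [-22.529   -0.1193  22.6468]
rod z 0.10958338176668314
```

Emit:
send_rows:
  motion:
    - [[10,5,-35,0,0,0,0],[10,15,-80,1,0,0,0],[10,27,-115,1,0,0,0],[10,27,-129,2,0,0,0],[10,27,-129,2,0,0,0],[10,27,-129,2,0,0,0]]

```text
t: 7.68
tool_pos: [0.5475, -0.1144, 0.2217]
tool_rot: [-0.468, 0.53, 0.468, 0.53]
force: [0.0, 0.2, -0.2]
grip_width: 0.0169
```

Run:
```python
from h import *
np.set_printoptions(precision=4,suppress=True)
p,d,s=snap('wrist','w4');print(s['t'],s['tool_pos'],s['force'],s['grip_width'])
p,d,s=snap('top','t4')
cv2.imwrite('pics/t4c.png',cv2.resize(p[120:240,200:360,::-1],None,fx=5,fy=5,interpolation=cv2.INTER_CUBIC))
t=wedge_in_tool('w4')
# rod: points with world z .09-.112
z=np.load('pics/w4.npz')
C=t@R.from_quat(z['tr']).as_matrix().T/1000+z['tp']
for zz in range(-40,260,15):
    m=(abs(t[...,2]-zz)<5)&(C[...,2]>.1065)&(C[...,2]<.113)&(abs(t[...,1])<40)
    if m.sum()>5: 
        y=t[...,1][m]; print(zz,m.sum(),y.min(),y.max(),C[...,2][m].max())
```

```text
7.675 [ 0.5475 -0.1144  0.2217] [ 0.0146  0.2003 -0.2378] 0.01686019620024744
-40 404 -12.789837633928967 11.01388233269377 0.11077618512126859
-25 389 -13.178632407017034 10.539683757083104 0.11091679707171231
-10 357 -12.029906970055574 10.656863018714317 0.11131788663824706
5 116 -12.199928790424616 10.089820109132031 0.1106196865699448
140 53 -21.805030007633984 23.940145091602833 0.11298445881088175
```

View pics/w4.png

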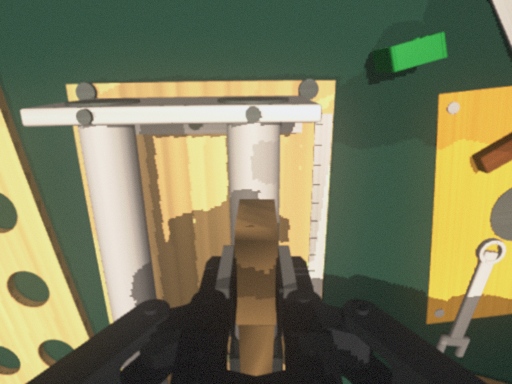

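View pics/t4c.png

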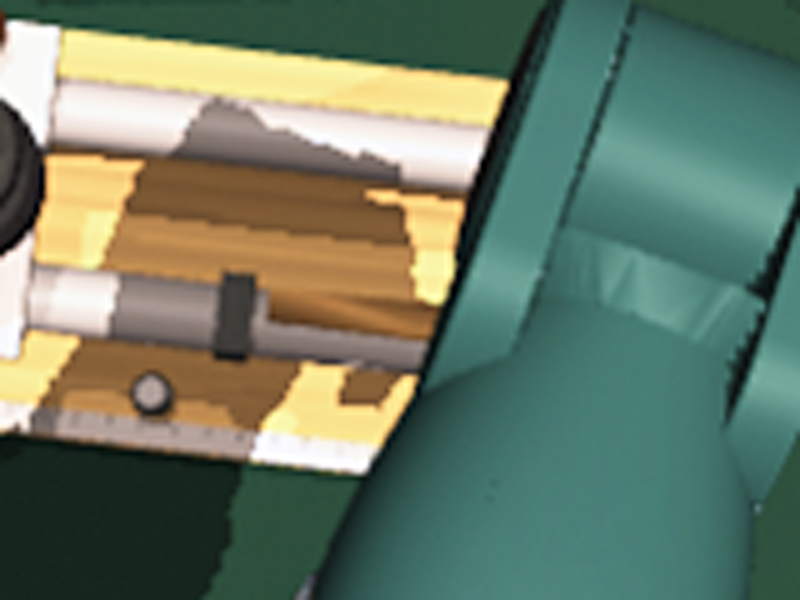

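Emit:
send_rows:
  motion:
    - [[10,25,-1.3,0,0,0,0],[10,50,-1.3,0,0,0,0],[10,62,-1.3,0,0,0,0],[10,65,-1.3,0,0,0,0],[10,65,-1.3,0,0,0,0],[10,66,-1.3,0,0,0,0],[10,66,-1.3,0,0,0,0]]

```text
t: 8.65
tool_pos: [0.5498, -0.1148, 0.1556]
tool_rot: [-0.469, 0.53, 0.468, 0.53]
force: [-1.0, 1.1, -0.9]
grip_width: 0.017
```

Run:
```python
from h import *
np.set_printoptions(precision=4,suppress=True)
s=ctrl.read_state();print(s['t'],s['tool_pos'],s['force'],s['torque'])
p,d,s=snap('top','t5')
cv2.imwrite('pics/t5c.png',cv2.resize(p[150:220,210:310,::-1],None,fx=8,fy=8,interpolation=cv2.INTER_CUBIC))
p,d,s=snap('side','s5')
cv2.imwrite('pics/s5c.png',cv2.resize(p[150:250,200:300,::-1],None,fx=6,fy=6,interpolation=cv2.INTER_CUBIC))
```

```text
8.65 [ 0.5498 -0.1148  0.1556] [-1.0225  1.0734 -0.9256] [-0.0185  0.0732  0.0154]
```

View pics/t5c.png

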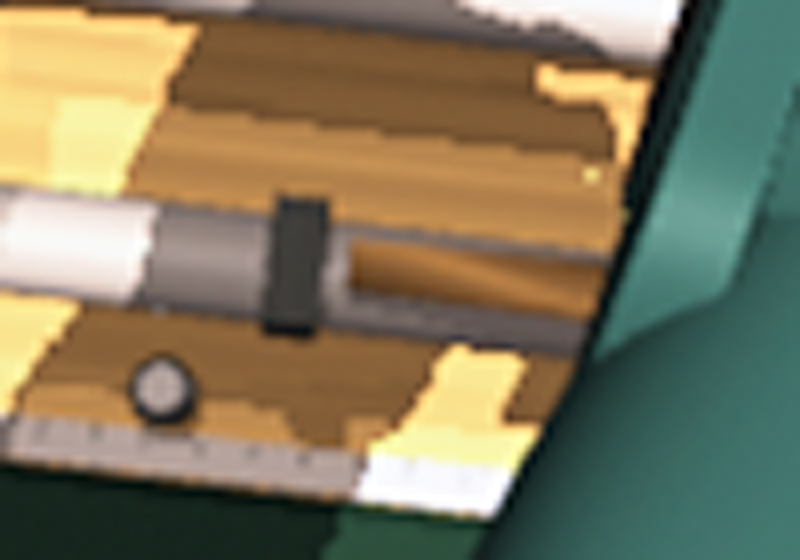

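View pics/s5c.png

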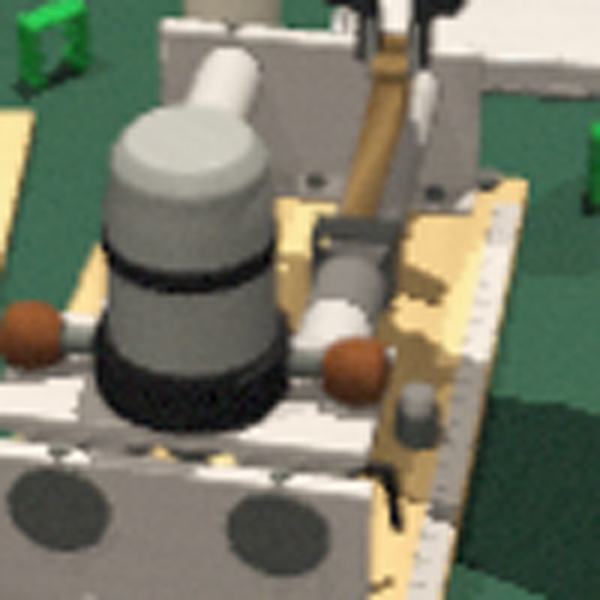

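Run:
```python
from h import *
np.set_printoptions(precision=2,suppress=True)
a=np.array([.1215,.9926]);n=np.array([.9926,-.1215]);o=np.array([.567,.038])
for c in ('top','side'):
    z=np.load({'top':'pics/t5.npz','side':'pics/s5.npz'}[c]);C=cloud(c,z['d']);p=z['p'].astype(int)
    al=(C[...,:2]-o)@a*1000;la=(C[...,:2]-o)@n*1000
    wood=(p[...,0]-p[...,2]>25)
    for a0 in range(-90,-10,10):
        m=(abs(al-a0)<5)&(abs(la)<19)&(C[...,2]>.1)
        w=m&wood&(C[...,2]>.109); r=m&~wood
        if w.sum()>3: print(c,a0,'wood',w.sum(),la[w].min(),la[w].max(),'mid',(la[w].min()+la[w].max())/2,np.median(C[...,2][w])*1000, 'rod',la[r].min() if r.any() else 0,la[r].max() if r.any() else 0)
    w=wood&(abs(la)<19)&(C[...,2]>.109)&(abs(al)<60); print('tip al',al[w].max())
```

```text
top -90 wood 39 -15.282695825031102 17.504342433842634 mid 1.1108233044057663 134.8781412161839 rod -18.99407912467314 18.756635544743663
top -80 wood 31 -17.170841344843353 12.024441462235453 mid -2.57319994130395 130.41988067693188 rod -16.337456394105118 -8.107335209203578
top -70 wood 28 -7.22508876354096 11.342424579950386 mid 2.058667908204713 128.18545217782918 rod -17.366765044483344 16.80856722714901
top -60 wood 26 -6.309616045125664 10.911242631850834 mid 2.300813293362585 124.90911400242643 rod -16.376069673158685 16.205418547649906
top -50 wood 25 -7.167691602707397 12.43196197083797 mid 2.632135184065286 121.7930429305214 rod -14.292736241779584 -8.466233377299202
top -40 wood 26 -6.372286137185576 11.852788331765211 mid 2.7402510972898177 120.71410517388136 rod -15.899347152196638 16.91030882981635
top -30 wood 23 -6.654996874536634 10.459775733392725 mid 1.9023894294280455 118.222007690848 rod -14.52401397207223 15.404115930743021
top -20 wood 15 -4.956463838258952 9.525754723449543 mid 2.2846454425952953 114.54350325738649 rod -15.837149958541834 12.612552598966564
t
[... 391 characters left out ...]
9746035 rod -13.868369110349011 -6.912690060338673
side -60 wood 10 -7.448007828349914 5.781747136991122 mid -0.8331303456793959 122.65560047151325 rod -11.71873057918504 -7.743902360856382
side -50 wood 17 -7.175610757232714 10.704968229126722 mid 1.7646787359470042 119.64594986352583 rod -10.545247948995618 -10.31904192482865
side -40 wood 13 -7.189833998444616 11.71944897574343 mid 2.2648074886494074 116.32895478297434 rod -14.452145292558836 -7.618551409788586
side -30 wood 8 -6.2404405099183355 10.896311886580499 mid 2.3279356883310816 115.1567185290947 rod 0 0
side -20 wood 5 -3.896126110983181 9.49723908099028 mid 2.8005564850035496 115.88462152958034 rod 0 0
tip al 11.312244814825684
```

Emit:
send_rows:
  motion:
    - [[10,0,2,0,0,0,0],[10,0.5,2.1,0,0,0,0],[10,1,2.1,0,0,0,0],[10,1.3,2.1,0,0,0,0],[10,1.3,2.1,0,0,0,0]]

```text
t: 9.38
tool_pos: [0.5477, -0.1145, 0.1541]
tool_rot: [-0.469, 0.53, 0.468, 0.53]
force: [-0.7, 0.3, 1.8]
grip_width: 0.0173
```

Emit:
send_rows:
  motion:
    - [[10,0,0,5,0,0,0],[10,0,0,12,0,0,0],[10,0,0,19,0,0,0],[10,0,0,26,0,0,0],[10,0,0,33,0,0,0],[10,0,0,40,0,0,0],[10,0,0,40,0,0,0]]

```text
t: 10.25
tool_pos: [0.5526, -0.0741, 0.1541]
tool_rot: [-0.469, 0.529, 0.469, 0.53]
force: [0.2, 1.1, 5.6]
grip_width: 0.0165
```

```bash
cat > look.py <<'E'
import sys
from h import *
np.set_printoptions(precision=4,suppress=True)
n=sys.argv[1]
s=ctrl.read_state();print(s['t'],s['tool_pos'],s['force'],s['torque'],s['grip_width'])
p,d,s=snap('top','t'+n);A=cv2.resize(p[150:220,210:310,::-1],None,fx=8,fy=8,interpolation=cv2.INTER_CUBIC)
cv2.imwrite(f'pics/t{n}c.png',A)
p,d,s=snap('side','s'+n)
cv2.imwrite(f'pics/s{n}c.png',cv2.resize(p[150:250,200:300,::-1],None,fx=6,fy=6,interpolation=cv2.INTER_CUBIC))
E
python3 look.py 6
```

```text
10.25 [ 0.5526 -0.0741  0.1541] [0.1618 1.0504 5.5847] [ 0.2444 -0.1251  0.0009] 0.016524874535498855
```

View pics/t6c.png

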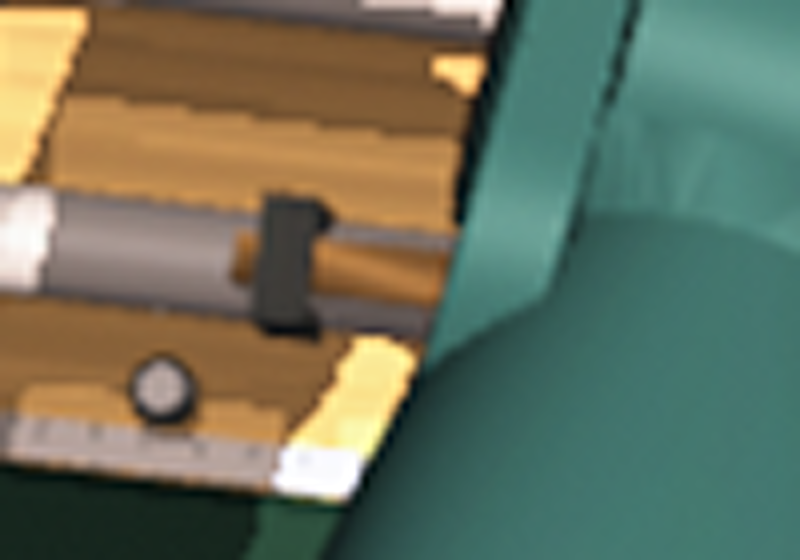

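View pics/s6c.png

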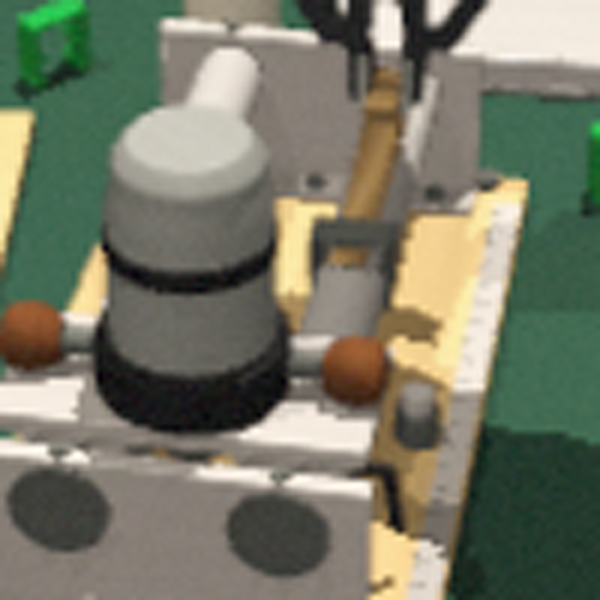

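Emit:
send_rows:
  motion:
    - [[10,0,0,6,0,0,0],[10,0,0,12,0,0,0],[10,0,0,18,0,0,0],[10,0,0,24,0,0,0],[10,0,0,30,0,0,0],[10,0,0,36,0,0,0],[10,0,0,42,0,0,0],[10,0,0,42,0,0,0]]

```text
t: 11.35
tool_pos: [0.5577, -0.0326, 0.1541]
tool_rot: [-0.468, 0.529, 0.469, 0.53]
force: [0.1, 0.6, 6.2]
grip_width: 0.0166
```

```bash
python3 look.py 7
```

```text
11.35 [ 0.5577 -0.0326  0.1541] [0.1222 0.5927 6.2496] [ 0.1379 -0.0421 -0.025 ] 0.01662347607960877
```

View pics/t7c.png

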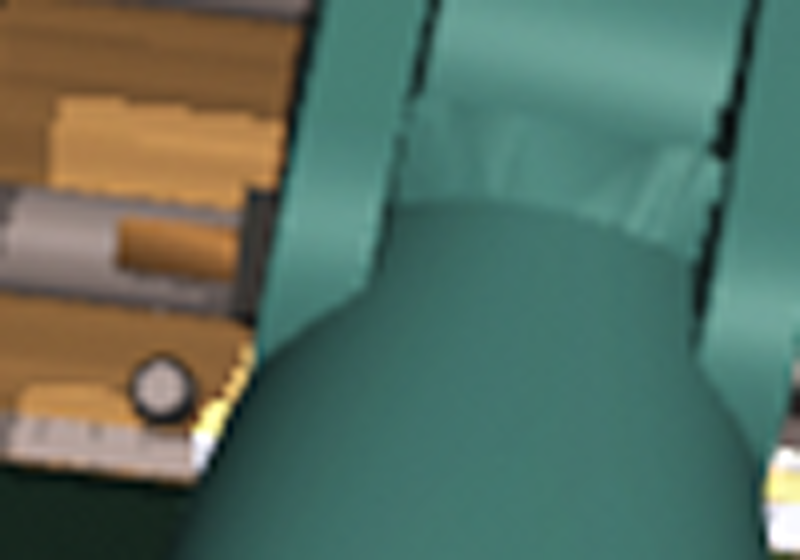

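View pics/s7c.png

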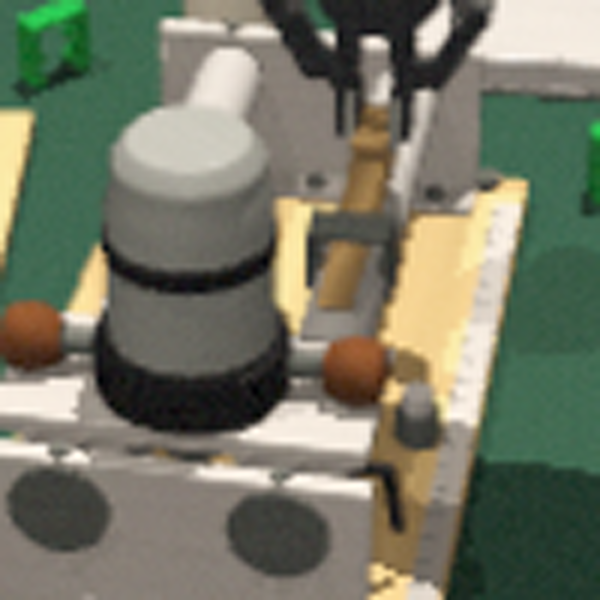

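```bash
cat > clipm.py <<'E'
import sys
from h import *
np.set_printoptions(precision=1,suppress=True)
a=np.array([.1215,.9926]);n=np.array([.9926,-.1215]);o=np.array([.567,.038])
for f,c in [x.split(':') for x in sys.argv[1:]]:
    z=np.load(f'pics/{f}.npz');s={'tool_rot':z['tr'],'tool_pos':z['tp']};C=cloud(c,z['d'],s);p=z['p'].astype(int)
    al=(C[...,:2]-o)@a*1000;la=(C[...,:2]-o)@n*1000;Z=C[...,2]*1000
    sat=p.max(2)-p.min(2)
    m=(abs(la)<32)&(Z>116)&(Z<175)&(al>-20)&(al<60)&(sat<25)&(p.max(2)<130)
    if m.sum()<5: print(f,'none');continue
    print(f,m.sum(),'al',np.percentile(al[m],[2,25,50,75,98]),'la',np.percentile(la[m],[2,50,98]),'z',np.percentile(Z[m],[2,10,50,90,98]))
    hi=m&(Z>np.percentile(Z[m],98)-8)
    A=np.c_[al[hi],la[hi],np.ones(hi.sum())];k=np.linalg.lstsq(A,Z[hi],rcond=None)[0];print('  plane slope al,la deg',np.degrees(k[:2]),'mid al',np.median(al[hi]),'la',np.median(la[hi]),'z',np.median(Z[hi]))
E
python3 clipm.py t5:top t6:top t7:top s5:side s6:side s7:side
```

```text
t5 111 al [-9.1 -4.8  0.3  5.   9.9] la [-22.5  -1.   20.4] z [118.4 119.6 123.1 126.7 128.1]
  plane slope al,la deg [-2.6 -1.3] mid al 0.14278367060483085 la -1.5924298361678575 z 123.39922778509228
t6 106 al [-5.6 -1.6  3.2  7.8 13. ] la [-22.3  -2.2  19.7] z [117.2 120.  123.  126.4 129.1]
  plane slope al,la deg [-8.   0.2] mid al 2.619264913140309 la -1.1554598718333933 z 123.73956454891987
t7 55 al [ 9.9 12.1 14.5 17.1 20.5] la [-22.2   0.2  20.1] z [124.8 127.  130.5 133.3 135.3]
  plane slope al,la deg [-11.1   0.9] mid al 14.489207351877939 la 0.18210733119172604 z 130.69152589237999
s5 56 al [-11.4  -5.4   0.2   6.6  11.5] la [-22.6  -2.9  20.5] z [117.1 118.1 120.4 123.1 124.4]
  plane slope al,la deg [ 3.  -0.6] mid al 0.16303709082195855 la -2.8938742910460613 z 120.42067405305806
s6 57 al [-8.9  0.7  6.  10.2 14.1] la [-22.4  -1.   20.3] z [116.1 117.2 119.6 122.3 124.3]
  plane slope al,la deg [2.7 0.4] mid al 5.996579837101896 la -1.244073702549073 z 119.67528735676713
s7 68 al [ 1.8  7.1 11.6 16.4 21.3] la [-22.9  -3.1  21.5] z [118.4 123.3 127.8 131.3 133. ]
  plane slope al,la deg [-4.8  0.2] mid al 10.861797765274424 la -2.742495043536911 z 128.74938173391982
```

Emit:
send_rows:
  motion:
    - [[10,0,0,4,0,0,0],[10,0,0,8,0,0,0],[10,0,0,12,0,0,0],[10,0,0,16,0,0,0]]

```text
t: 11.95
tool_pos: [0.5596, -0.0171, 0.154]
tool_rot: [-0.468, 0.53, 0.468, 0.53]
force: [-1.0, -2.1, 5.1]
grip_width: 0.0167
```

```bash
python3 look.py 8;python3 clipm.py t8:top s8:side
```

```text
11.95 [ 0.5596 -0.0171  0.154 ] [-1.0438 -2.1429  5.0564] [-0.3867  0.0221  0.0302] 0.016705638800055135
t8 none
s8 76 al [ 0.4  7.6 12.4 16.1 21.5] la [-23.3   0.1  22.5] z [117.6 124.2 131.7 136.  139. ]
  plane slope al,la deg [-5.   0.7] mid al 10.83018006418095 la 1.8111939571160727 z 132.8016909447298
```

View pics/s8c.png

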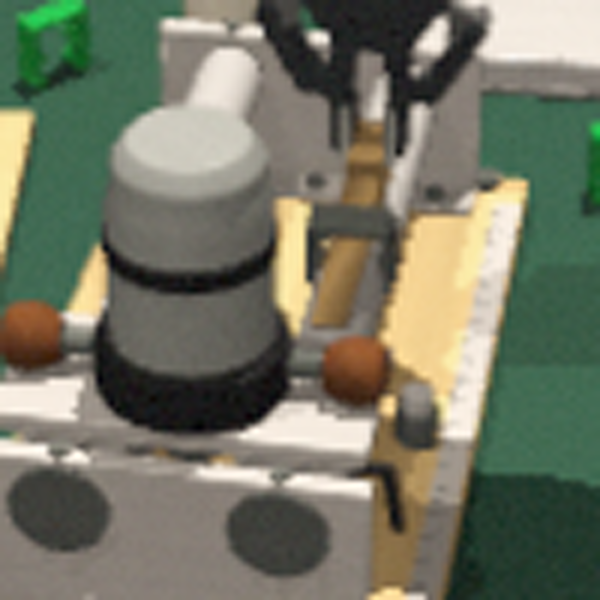

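Emit:
send_rows:
  motion:
    - [[10,0,0,3,0,0,0],[10,0,0,6,0,0,0],[10,0,0,9,0,0,0],[10,0,0,12,0,0,0],[10,0,0,12,0,0,0]]

```text
t: 12.68
tool_pos: [0.5611, -0.0049, 0.1541]
tool_rot: [-0.468, 0.529, 0.469, 0.53]
force: [0.3, 0.5, 5.7]
grip_width: 0.0169
```

```bash
python3 look.py 9;python3 clipm.py s9:side
```

```text
12.675 [ 0.5611 -0.0049  0.1541] [0.2923 0.465  5.6581] [ 0.2197 -0.0646  0.0212] 0.01685718466911334
s9 82 al [-12.1  -4.4   2.3   6.8  12.8] la [-22.3  -2.6  23.3] z [116.6 119.6 138.8 142.5 144. ]
  plane slope al,la deg [ 2.2 -1.3] mid al -0.22813723020638754 la 0.9981872158711506 z 139.53565147298113
```

View pics/s9c.png

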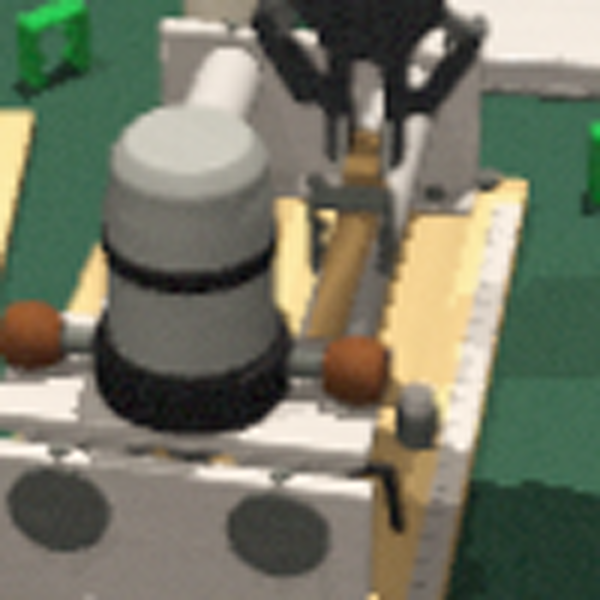

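Emit:
send_rows:
  motion:
    - [[10,-0.7,0,0,0,0,0],[10,-0.7,0,-5,0,0,0],[10,-0.7,0,-10,0,0,0],[10,-0.7,0,-18,0,0,0],[10,-0.7,0,-26,0,0,0],[10,-0.7,0,-34,0,0,0]]

```text
t: 13.52
tool_pos: [0.5568, -0.0397, 0.1547]
tool_rot: [-0.468, 0.53, 0.468, 0.53]
force: [0.1, -0.2, -1.3]
grip_width: 0.0168
```

```bash
python3 look.py 10;python3 clipm.py s10:side
```

```text
13.525 [ 0.5568 -0.0397  0.1547] [ 0.0859 -0.2297 -1.2946] [-0.0249 -0.0004  0.003 ] 0.016829667195658093
s10 74 al [-12.2  -3.2   3.5   7.   10.7] la [-22.4   0.2  23.9] z [118.4 119.9 139.4 142.1 144.2]
  plane slope al,la deg [-0.1 -2. ] mid al 1.4052984250094203 la 1.3244630252427707 z 140.11523432125517
```

View pics/s10c.png

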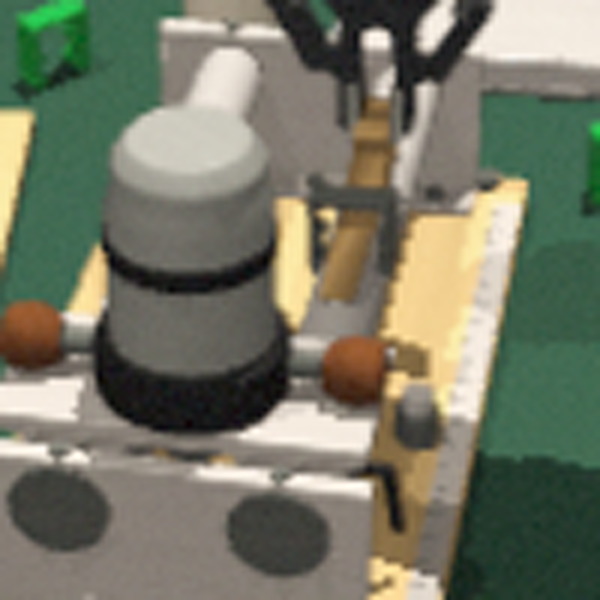

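Emit:
send_rows:
  motion:
    - [[10,0,0,-10,0,0,0],[10,0,0,-20,0,0,0],[10,0,0,-30,0,0,0],[10,0,0,-40,0,0,0],[10,0,0,-50,0,0,0],[10,0,0,-60,0,0,0],[10,0,0,-70,0,0,0],[10,0,0,-80,0,0,0],[10,0,0,-80,0,0,0]]

```text
t: 14.75
tool_pos: [0.547, -0.1191, 0.1546]
tool_rot: [-0.468, 0.53, 0.468, 0.53]
force: [-0.1, 0.2, -0.6]
grip_width: 0.0171
```

```bash
python3 look.py 11;python3 clipm.py s11:side t11:top
```

```text
14.75 [ 0.547  -0.1191  0.1546] [-0.0792  0.178  -0.6136] [ 0.0066 -0.0238  0.016 ] 0.017120047652955148
s11 75 al [-12.1  -2.4   2.7   6.9  10.8] la [-22.1  -1.2  24.1] z [117.2 121.8 140.  142.3 144. ]
  plane slope al,la deg [-0.4 -0.4] mid al 2.014901341035089 la 2.2491919968047736 z 140.73795040417525
t11 117 al [-9.2 -5.1  0.1  4.8  9.5] la [-21.5  -1.9  21. ] z [128.7 139.1 143.2 146.3 147.5]
  plane slope al,la deg [-0.6 -1.1] mid al -0.20793867142787414 la -1.8994318916009423 z 143.34651185966086
```

View pics/s11c.png

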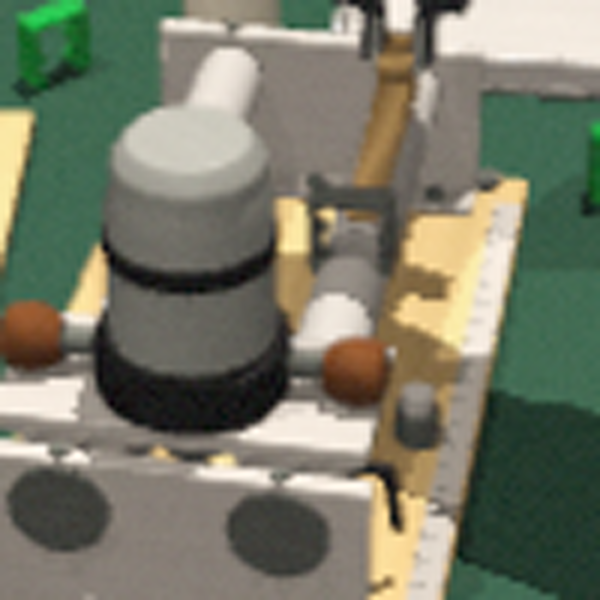

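View pics/t11c.png

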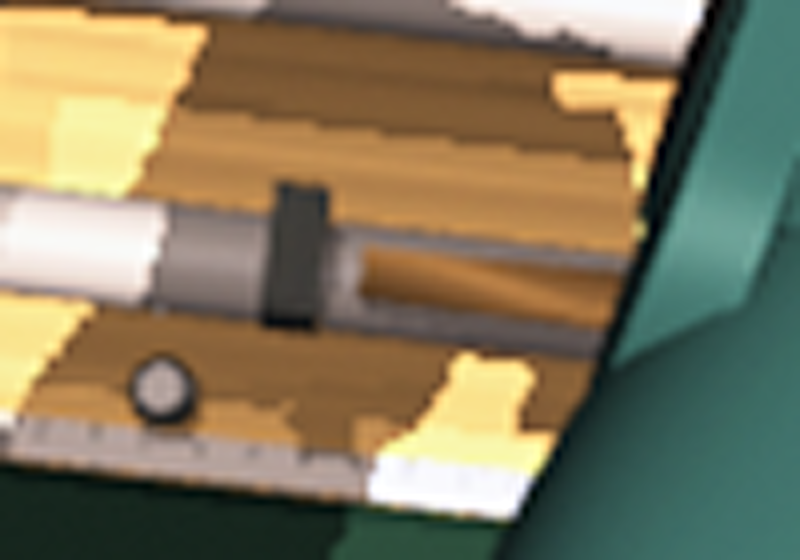

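Run:
```python
from h import *
np.set_printoptions(precision=4,suppress=True)
for f in ('top0','t11'):
    z=np.load(f'pics/{f}.npz');C=cloud('top',z['d'])
    m=(C[...,2]>.02)&(C[...,2]<.032)&(C[...,0]>.32)&(C[...,0]<.62)&(C[...,1]<-.3)&(C[...,1]>-.5)
    # largest comp near tray
    n,l,st,ce=cv2.connectedComponentsWithStats(cv2.dilate(m.astype(np.uint8),np.ones((3,3))))
    k=1+np.argmax(st[1:,4]); m&=(l==k); P=C[m][:,:2].astype(np.float32)*1000
    print(f,m.sum(),cv2.minAreaRect(P),cv2.boxPoints(cv2.minAreaRect(P)))
    m=(C[...,2]>.05)&(C[...,2]<.3)&(C[...,1]<-.25)&(C[...,1]>-.45)&(C[...,0]>.57)&(C[...,0]<.75)
    P=C[m];print('glue',P.min(0),P.max(0))
s=ctrl.read_state();M=R.from_quat(s['tool_rot']).as_matrix();print(s['qpos'])
ps=-.062;u=np.array([np.cos(ps),np.sin(ps)]);v=np.array([-u[1],u[0]])
tgt=np.array([.4715,-.4025])+.025*v-.0557*u;print(tgt)
print('shift',1000*M.T@(np.r_[tgt,.25]-s['tool_pos']))
D=np.c_[[0,0,-1],np.r_[v,0],np.cross([0,0,-1],np.r_[v,0])];print(R.from_matrix(M.T@D).as_rotvec())
```

```text
top0 424 ((471.92864990234375, -402.35089111328125), (161.69595336914062, 252.01416015625), 86.76399230957031) [[ 341.5587 -475.957 ]
 [ 593.171  -490.1829]
 [ 602.2986 -328.7448]
 [ 350.6863 -314.5189]]
glue [ 0.6341 -0.3832  0.0511] [ 0.6964 -0.3224  0.1743]
t11 419 ((471.4827880859375, -402.05206298828125), (162.48727416992188, 252.4315643310547), 87.49369049072266) [[ 341.835  -477.6986]
 [ 594.0251 -488.7373]
 [ 601.1306 -326.4055]
 [ 348.9405 -315.3668]]
glue [ 0.6344 -0.3843  0.0512] [ 0.6962 -0.3228  0.1742]
[-0.3588  0.3671 -0.1593  1.0445  0.0001 -1.8068]
[ 0.4175 -0.3741]
shift [ -95.3674   97.281  -269.6032]
[ 1.51    0.     -0.0001]
```

View pics/t11.png

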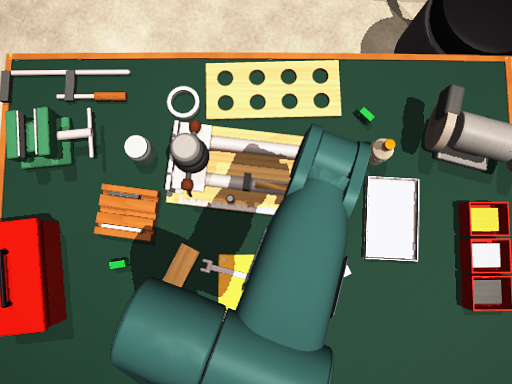

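Emit:
send_rows:
  motion:
    - [[10,-15,0,0,0,0,0],[10,-50,0,-2,0,0,0],[10,-90,2,-15,0.05,0,0],[10,-96,15,-45,0.22,0,0],[10,-96,28,-80,0.4,0,0],[10,-96,42,-120,0.58,0,0],[10,-96,56,-160,0.76,0,0],[10,-96,70,-200,0.94,0,0],[10,-96,82,-235,1.12,0,0],[10,-96,92,-260,1.3,0,0],[10,-96,97,-270,1.48,0,0],[10,-96,97,-270,1.51,0,0]]

```text
t: 16.35
tool_pos: [0.4176, -0.3747, 0.2506]
tool_rot: [0.022, 0.707, -0.022, 0.707]
force: [-0.2, 0.8, -0.2]
grip_width: 0.0167
```

Emit:
send_rows:
  motion:
    - [[10,0,0,0,0,0,0],[10,40,0,0,0,0,0],[10,80,0,0,0,0,0],[10,120,0,0,0,0,0],[10,150,0,0,0,0,0],[10,165,0,0,0,0,0],[10,165,0,0,0,0,0]]

```text
t: 17.23
tool_pos: [0.4179, -0.374, 0.0855]
tool_rot: [0.021, 0.707, -0.021, 0.707]
force: [0.2, 0.7, 0.0]
grip_width: 0.0169
```

Run:
```python
from h import *
np.set_printoptions(precision=4,suppress=True)
p,d,s=snap('wrist','w12');print(s['t'],s['tool_pos'],s['force'],s['grip_width'],R.from_quat(s['tool_rot']).as_matrix())
p,d,s=snap('top','t12')
cv2.imwrite('pics/t12c.png',cv2.resize(p[140:290,340:460,::-1],None,fx=4,fy=4,interpolation=cv2.INTER_CUBIC))
```

```text
17.225 [ 0.4179 -0.374   0.0855] [0.1857 0.6919 0.0459] 0.016893304460527225 [[-0.0005  0.0599  0.9982]
 [ 0.0008  0.9982 -0.0599]
 [-1.      0.0007 -0.0006]]
```

View pics/w12.png

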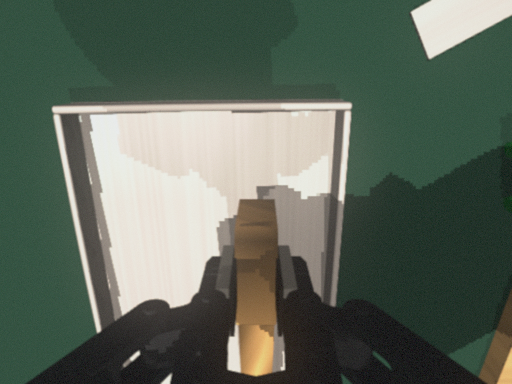

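View pics/t12c.png

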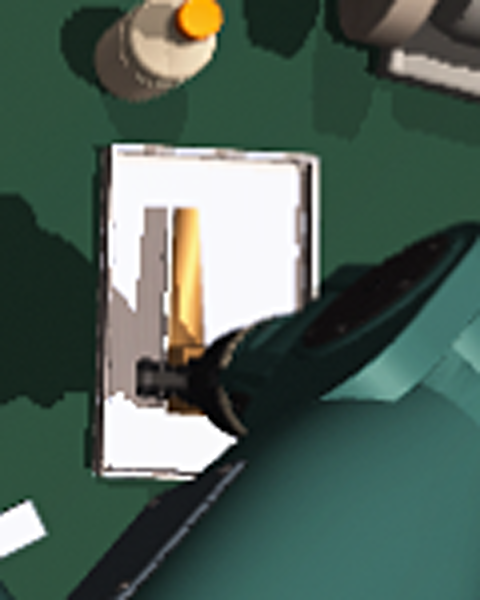

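Emit:
send_rows:
  motion:
    - [[10,15,0,0,0,0,0],[10,28,0,0,0,0,0],[10,34,0,0,0,0,0],[10,36.5,0,0,0,0,0],[10,37.5,0,0,0,0,0],[10,37.5,0,0,0,0,0]]

```text
t: 18.08
tool_pos: [0.4179, -0.3747, 0.0484]
tool_rot: [0.022, 0.707, -0.022, 0.707]
force: [-0.4, 0.3, -1.4]
grip_width: 0.0172
```

Emit:
send_rows:
  motion:
    - [[10,0.5,0,0,0,0,0],[10,0.5,0,0,0,0,0],[17,0.5,0,0,0,0,0],[22,0.5,0,0,0,0,0],[30,0.5,0,0,0,0,0],[34,0,0,0,0,0,0],[34,0,0,0,0,0,0]]

```text
t: 18.95
tool_pos: [0.4178, -0.3746, 0.0482]
tool_rot: [0.022, 0.707, -0.022, 0.707]
force: [-1.0, -0.8, 0.5]
grip_width: 0.0341
```

Run:
```python
from h import *
np.set_printoptions(precision=4,suppress=True)
p,d,s=snap('wrist','w13');print(s['t'],s['tool_pos'],s['force'],s['grip_width'])
```

```text
18.95 [ 0.4178 -0.3746  0.0482] [-0.9555 -0.7505  0.4526] 0.03406239146995798
```

View pics/w13.png

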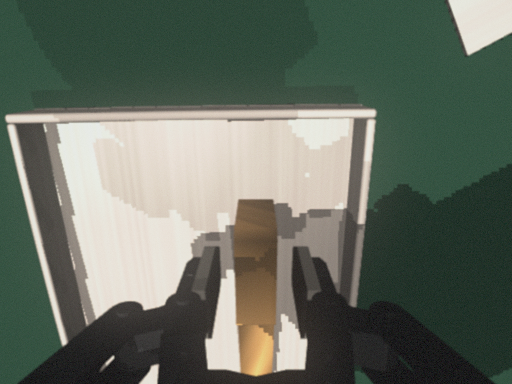

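Emit:
send_rows:
  motion:
    - [[34,-20,0,0,0,0,0],[34,-60,0,0,0,0,0],[34,-115,0,0,0,0,0],[40,-170,15,5,-0.1,0,0],[45,-200,60,20,-0.28,0,0],[50,-200,110,35,-0.46,0,0],[60,-200,160,50,-0.64,0,0],[70,-200,210,65,-0.82,0,0],[75,-200,260,80,-1.0,0,0],[75,-200,310,95,-1.18,0,0],[75,-200,360,108,-1.36,0,0],[75,-195,400,118,-1.51,0,0]]

```text
t: 20.5
tool_pos: [0.5607, 0.0194, 0.2433]
tool_rot: [-0.47, 0.528, 0.47, 0.528]
force: [0.6, -0.3, -0.9]
grip_width: 0.0751
```

Run:
```python
from h import *
np.set_printoptions(precision=4,suppress=True)
s=ctrl.read_state();M=R.from_quat(s['tool_rot']).as_matrix();print(s['t'],s['tool_pos'],s['grip_width'],M)
print(1000*M.T@(np.array([.5667,.038,.22])-s['tool_pos']))
```

```text
20.5 [0.5607 0.0194 0.2433] 0.07514718363725399 [[ 0.0007 -0.9932  0.1161]
 [-0.      0.1161  0.9932]
 [-1.     -0.0007  0.0001]]
[23.3496 -3.7511 19.2013]
```

Emit:
send_rows:
  motion:
    - [[75,10,-3,15,0.006,0,0],[75,23,-3.7,19,0.006,0,0],[75,23,-3.7,19,0.006,0,0]]

```text
t: 20.88
tool_pos: [0.5655, 0.0351, 0.219]
tool_rot: [-0.466, 0.532, 0.467, 0.531]
force: [0.2, -0.5, 1.0]
grip_width: 0.0751
```

Run:
```python
from h import *
np.set_printoptions(precision=4,suppress=True)
p,d,s=snap('wrist','w14');print(s['t'],s['tool_pos'],s['grip_width'])
t=wedge_in_tool('w14')
Z=s['tool_pos'][2]*1000-t[...,0]
m=(Z>137)&(Z<152)&(abs(t[...,1])<32)&(abs(t[...,2])<25)
P=t[m];print(m.sum(),P.min(0),P.max(0),np.median(P,0)); print(cv2.minAreaRect(P[:,1:].astype(np.float32)))
```

```text
20.875 [0.5655 0.0351 0.219 ] 0.07511146152394628
2302 [ 74.3537 -24.9111  -9.9597] [81.9268 21.9382 11.9254] [76.8739 -1.3936 -0.0767]
((-1.4591140747070312, 0.9752140045166016), (21.181991577148438, 46.57508087158203), 88.919677734375)
```

View pics/w14.png

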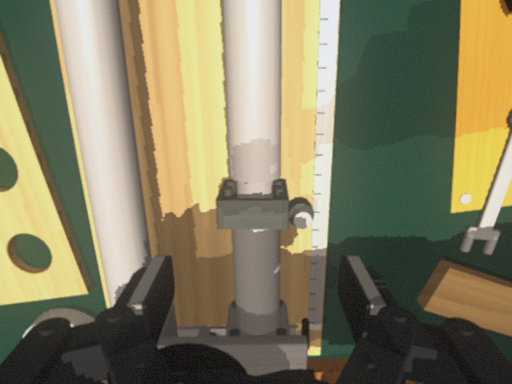

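Emit:
send_rows:
  motion:
    - [[75,30,-1.7,1.5,0,0,0],[75,60,-1.7,1.5,0,0,0],[75,85,-1.7,1.5,0,0,0],[75,98,-1.7,1.5,0,0,0],[70,104,-1.7,1.5,0,0,0],[65,104,-1.7,1.5,0,0,0]]

```text
t: 21.68
tool_pos: [0.5683, 0.0368, 0.1166]
tool_rot: [-0.467, 0.531, 0.467, 0.531]
force: [-0.7, -0.2, 0.4]
grip_width: 0.0651
```

Run:
```python
from h import *
np.set_printoptions(precision=4,suppress=True)
p,d,s=snap('wrist','w15');print(s['t'],s['tool_pos'],s['force'],s['grip_width'])
```

```text
21.675 [0.5683 0.0368 0.1166] [-0.6895 -0.171   0.3757] 0.06512907419683514
```

View pics/w15.png

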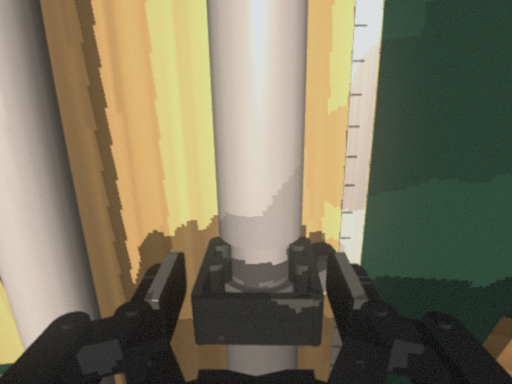

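Emit:
send_rows:
  motion:
    - [[65,0,1.8,1,0,0,0],[60,0,1.8,1,0,0,0],[55,0,1.8,1,0,0,0],[50,0,1.8,1,0,0,0],[45,0,1.8,1,0,0,0],[42,0,1.8,1,0,0,0],[42,0,1.8,1,0,0,0],[42,0,1.8,1,0,0,0]]

```text
t: 22.72
tool_pos: [0.5665, 0.0383, 0.1166]
tool_rot: [-0.467, 0.531, 0.467, 0.531]
force: [-2.6, 1.1, 7.6]
grip_width: 0.0453
```

Run:
```python
from h import *
np.set_printoptions(precision=4,suppress=True)
p,d,s=snap('wrist','w16');print(s['t'],s['tool_pos'],s['force'],s['torque'],s['grip_width'])
```

```text
22.725 [0.5665 0.0383 0.1166] [-2.5609  1.0842  7.6005] [-0.0068  0.5991  0.063 ] 0.045329637667977644
```

View pics/w16.png

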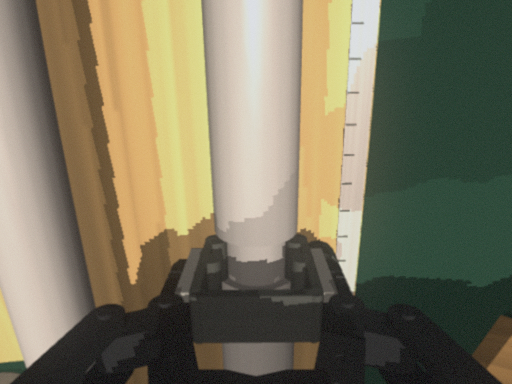

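Emit:
send_rows:
  motion:
    - [[38,-1,0,0,0,0,0],[38,-4,0,0,0,0,0],[38,-9,0,0,0,0,0],[38,-18,0,0,0,0,0],[38,-35,0,0,0,0,0],[38,-60,0,0,0,0,0],[38,-90,0,0,0,0,0],[38,-120,0,0,0,0,0],[38,-120,0,0,0,0,0]]

```text
t: 23.9
tool_pos: [0.5674, 0.0382, 0.2386]
tool_rot: [-0.468, 0.53, 0.466, 0.532]
force: [0.3, -0.8, -1.4]
grip_width: 0.0449
```

Run:
```python
from h import *
np.set_printoptions(precision=4,suppress=True)
p,d,s=snap('wrist','w17');print(s['t'],s['tool_pos'],s['force'],s['torque'],s['grip_width'])
M=R.from_quat(s['tool_rot']).as_matrix()
t=wedge_in_tool('w17');m=(abs(t[...,1])<18)&(t[...,0]>-45)&(t[...,0]<10)&(abs(t[...,2])<25)
P=t[m];print(m.sum(),P.min(0),P.max(0),np.median(P,0))
k=np.linalg.lstsq(np.c_[P[:,1:],np.ones(len(P))],P[:,0],rcond=None)[0];print('bow plane',k)
p,d,_=snap('top','t17')
cv2.imwrite('pics/t17c.png',cv2.resize(p[100:300,300:460,::-1],None,fx=3,fy=3,interpolation=cv2.INTER_CUBIC))
for ps in (-.055,):
  u=np.array([np.cos(ps),np.sin(ps)]);v=np.array([-u[1],u[0]])
  tgt=np.array([.4715,-.4025])-.018*v;print(tgt,1000*M.T@(np.r_[tgt,.22]-s['tool_pos']))
C=cloud('top',d);q=(C[...,:2]-np.array([.4715,-.4025]));a=q@u*1000;b=q@v*1000
m=(abs(a)<115)&(abs(b)<70)&(C[...,2]>.008);print('wedge in tray',cv2.minAreaRect(np.c_[a[m],b[m]].astype(np.float32)),np.nanmax(C[...,2][m]))
```

```text
23.9 [0.5674 0.0382 0.2386] [ 0.3489 -0.7509 -1.4332] [-0.0228 -0.0532 -0.0018] 0.04489010482009913
6117 [-27.2796 -17.9966 -13.4553] [ 4.1585 17.9966  8.5179] [-25.5375  -0.3935  -4.7987]
bow plane [ -0.0532  -0.2428 -24.0471]
[ 0.4705 -0.4205] [  18.3752   37.3139 -467.3554]
wedge in tray ((-0.6235809326171875, 0.43024444580078125), (137.87608337402344, 226.83592224121094), 89.86123657226562) 0.05333070595888767
```

View pics/w17.png

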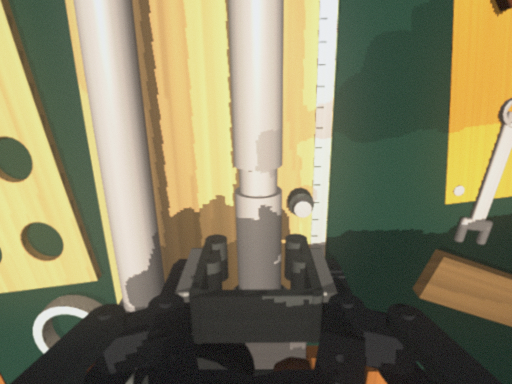

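View pics/t17c.png

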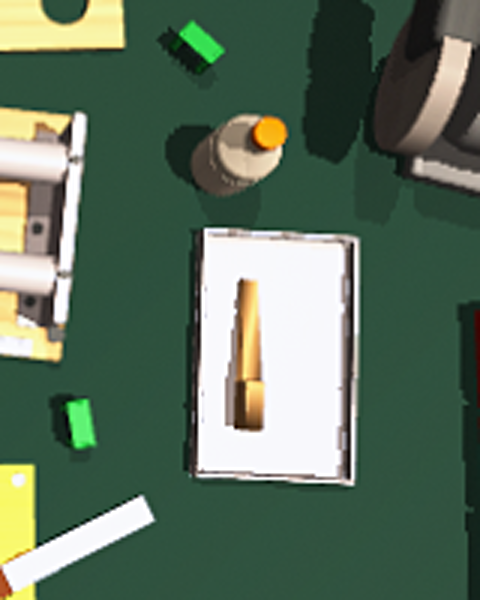

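Emit:
send_rows:
  motion:
    - [[38,0,2,-25,0,0,0],[38,0,6,-70,0,0,0],[38,0,10,-120,0,0,0],[38,0,14,-170,0,0,0],[38,0,18,-220,0,0,0],[38,0,22,-270,0,0,0],[38,0,26,-320,0,0,0],[38,0,30,-370,0,0,0],[38,0,33,-415,0,0,0],[38,5,36,-450,0,0,0],[38,20,37,-467,0,0,0],[38,40,37,-467,0,0,0]]

```text
t: 25.5
tool_pos: [0.4695, -0.4207, 0.1943]
tool_rot: [-0.466, 0.531, 0.467, 0.531]
force: [-0.0, 0.5, -1.8]
grip_width: 0.0449
```

Emit:
send_rows:
  motion:
    - [[38,35,0,0,0,0,0],[38,75,0,0,0,0,0],[38,110,0,0,0,0,0],[38,125,0,0,0,0,0],[38,130,0,0,0,0,0],[38,130,0,0,0,0,0]]

```text
t: 26.25
tool_pos: [0.4702, -0.4202, 0.0668]
tool_rot: [-0.467, 0.531, 0.467, 0.531]
force: [0.3, 0.5, -0.9]
grip_width: 0.0447
```

Run:
```python
from h import *
np.set_printoptions(precision=4,suppress=True)
p,d,s=snap('wrist','w18');print(s['t'],s['tool_pos'],s['force'],s['grip_width'])
p,d,_=snap('top','t18')
cv2.imwrite('pics/t18c.png',cv2.resize(p[140:290,340:460,::-1],None,fx=4,fy=4,interpolation=cv2.INTER_CUBIC))
```

```text
26.25 [ 0.4702 -0.4202  0.0668] [ 0.2606  0.5453 -0.8963] 0.04468340332260319
```

View pics/w18.png

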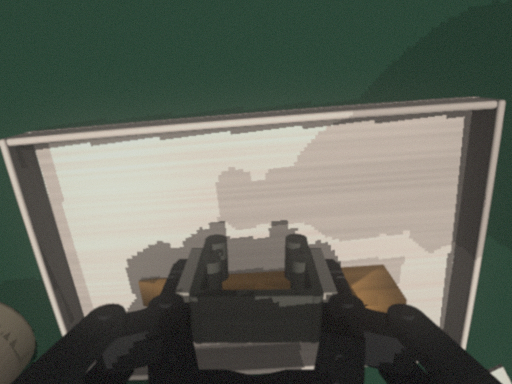

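View pics/t18c.png

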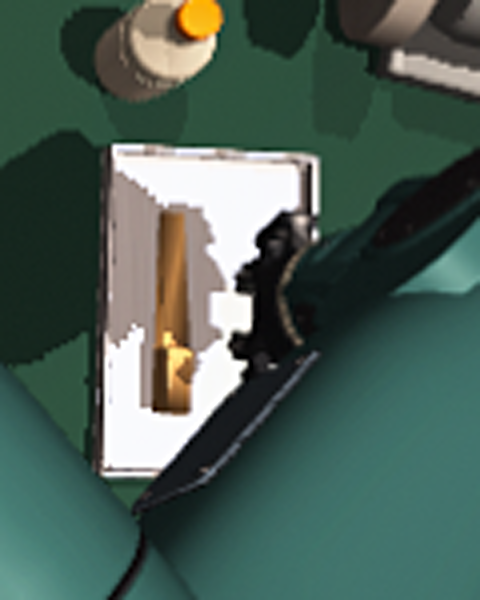

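Run:
```python
from h import *
np.set_printoptions(precision=4,suppress=True)
z=np.load('pics/w18.npz');t=wedge_in_tool('w18');p=z['p'].astype(int)
C=t@R.from_quat(z['tr']).as_matrix().T/1000+z['tp']
w=(p[...,0]-p[...,2]>40)&(C[...,2]<.05)&(C[...,2]>.0)
print(w.sum(),C[w].min(0),C[w].max(0),'tool z',np.percentile(t[...,2][w],[1,50,99]))
z=np.load('pics/t18.npz');C=cloud('top',z['d']);p=z['p'].astype(int);w=(p[...,0]-p[...,2]>40)&(C[...,2]<.06)&(C[...,2]>.008)&(C[...,1]<-.33)&(C[...,1]>-.47)&(abs(C[...,0]-.47)<.1)
print(w.sum(),C[w].min(0),C[w].max(0),np.median(C[w],0))
m=t[...,0]<10
b=(abs(t[...,1])<20)&(t[...,0]<30)&(abs(t[...,2])<25);print('clip pts tool', t[b].min(0),t[b].max(0))
```

```text
2170 [ 0.3941 -0.3908  0.0036] [ 0.5481 -0.3773  0.0446] tool z [28.5105 30.0259 48.6695]
378 [ 0.3963 -0.3889  0.008 ] [ 0.5484 -0.3609  0.0508] [ 0.462  -0.3726  0.0254]
clip pts tool [-64.8908 -19.9999 -17.4799] [22.892  19.9962  8.4802]
```

Emit:
send_rows:
  motion:
    - [[38,15,0,0,0,0,0],[38,28,0,0,0,0,0],[38,35,0,0,0,0,0],[38,38,0,0,0,0,0],[38,39,0,0,0,0,0],[38,39,0,0,0,0,0]]

```text
t: 27.1
tool_pos: [0.47, -0.4202, 0.0274]
tool_rot: [-0.467, 0.531, 0.467, 0.531]
force: [0.4, -0.5, 0.1]
grip_width: 0.0453
```

Emit:
send_rows:
  motion:
    - [[38,0.6,0,0,0,0,0],[38,1.2,0,0,0,0,0],[38,1.8,0,0,0,0,0],[38,1.8,0,0,0,0,0]]

```text
t: 27.6
tool_pos: [0.4699, -0.4202, 0.0255]
tool_rot: [-0.467, 0.531, 0.467, 0.531]
force: [0.0, 1.4, 1.8]
grip_width: 0.045
```

Emit:
send_rows:
  motion:
    - [[38,0.4,0,0,0,0,0],[38,0.4,0,0,0,0,0],[45,0.4,0,0,0,0,0],[48,0.4,0,0,0,0,0],[52,0.4,0,0,0,0,0],[58,0,0,0,0,0,0],[62,0,0,0,0,0,0],[62,0,0,0,0,0,0]]

```text
t: 28.6
tool_pos: [0.4699, -0.4201, 0.0253]
tool_rot: [-0.467, 0.531, 0.467, 0.531]
force: [-0.4, 1.0, -0.4]
grip_width: 0.062
```

Run:
```python
from h import *
np.set_printoptions(precision=4,suppress=True)
p,d,s=snap('wrist','w19');print(s['t'],s['tool_pos'],s['force'],s['grip_width'])
```

```text
28.6 [ 0.4699 -0.4201  0.0253] [-0.3833  0.9528 -0.4363] 0.06199368068619971
```

View pics/w19.png

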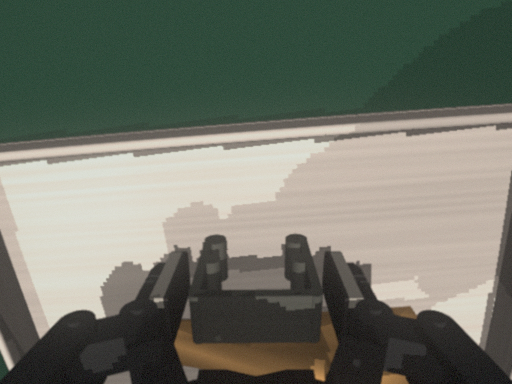

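Clip stands free between the opened pads. Retreat upward and check.

Emit:
send_rows:
  motion:
    - [[62,-10,0,0,0,0,0],[62,-30,0,0,0,0,0],[62,-70,0,0,0,0,0],[62,-120,0,0,0,0,0],[62,-175,0,0,0,0,0],[62,-200,0,0,0,0,0],[62,-200,20,40,0,0,0],[62,-200,40,95,0,0,0],[62,-200,60,150,0,0,0],[62,-200,70,200,0,0,0],[62,-200,70,200,0,0,0]]

```text
t: 30.02
tool_pos: [0.4255, -0.2101, 0.2266]
tool_rot: [-0.468, 0.53, 0.467, 0.531]
force: [-0.1, -0.1, -0.1]
grip_width: 0.0621
```

Run:
```python
from h import *
np.set_printoptions(precision=4,suppress=True)
p,d,s=snap('top','t20');print(s['t'],s['tool_pos'],s['qd'],s['force'])
cv2.imwrite('pics/t20c.png',cv2.resize(p[140:290,340:460,::-1],None,fx=4,fy=4,interpolation=cv2.INTER_CUBIC))
cv2.imwrite('pics/t20b.png',cv2.resize(p[100:300,60:460,::-1],None,fx=2,fy=2,interpolation=cv2.INTER_CUBIC))
C=cloud('top',d);m=(abs(C[...,0]-.47)<.04)&(abs(C[...,1]+.42)<.025)&(C[...,2]>.03);P=C[m];print('clip',m.sum(),np.median(P,0),cv2.minAreaRect(P[:,:2].astype(np.float32)*1000))
p,d,s=snap('side','s20')
cv2.imwrite('pics/s20c.png',cv2.resize(p[110:330,200:400,::-1],None,fx=2.7,fy=2.7,interpolation=cv2.INTER_CUBIC))
```

```text
30.025 [ 0.4255 -0.2101  0.2266] [-0.0479  0.0413  0.0499 -0.0111 -0.0102 -0.0372] [-0.0976 -0.1063 -0.0647]
clip 0 [nan nan nan] ((0.0, 0.0), (0.0, 0.0), 0.0)
  return _methods._mean(a, axis=axis, dtype=dtype,
  ret = um.true_divide(
```

View pics/t20c.png

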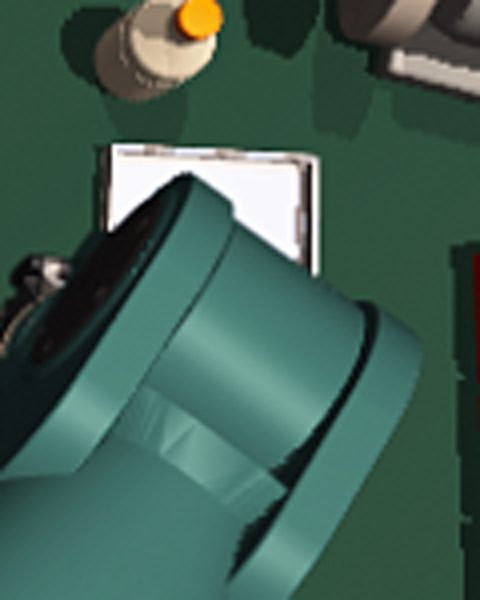

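View pics/t20b.png

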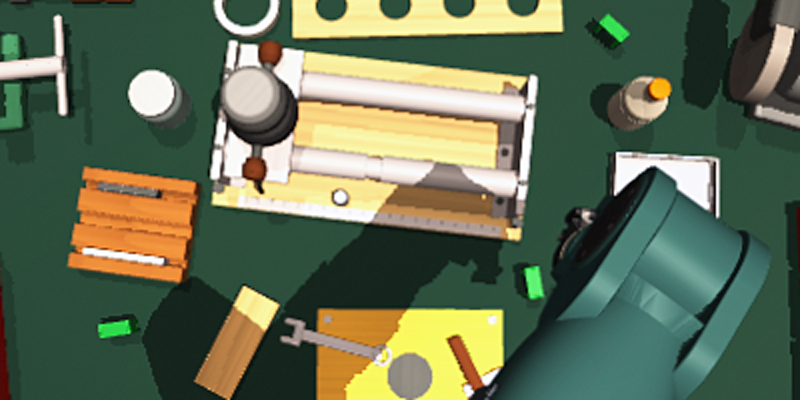

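View pics/s20c.png

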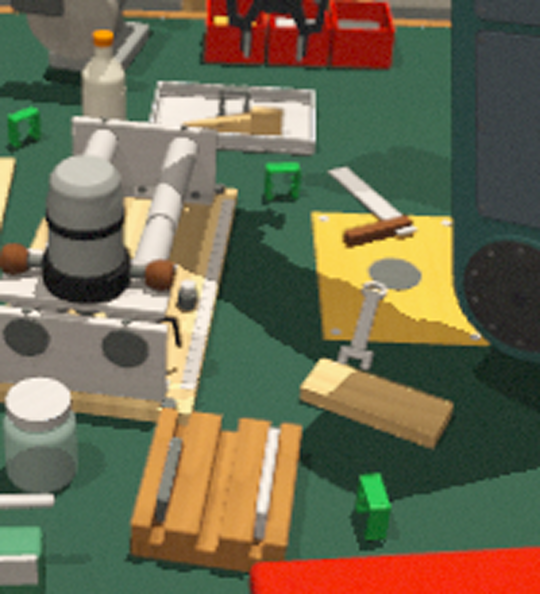

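Emit:
send_rows:
  motion:
    - [[62,0,15,45,0,0,0],[62,0,15,95,0,0,0],[62,0,15,145,0,0,0],[62,0,15,195,0,0,0],[62,0,15,230,0,0,0],[62,0,15,250,0,0,0],[62,0,15,250,0,0,0],[62,0,15,250,0,0,0]]

```text
t: 31.12
tool_pos: [0.4437, 0.0361, 0.2254]
tool_rot: [-0.467, 0.531, 0.467, 0.531]
force: [0.3, -0.4, 1.0]
grip_width: 0.0622
```

Run:
```python
from h import *
np.set_printoptions(precision=4,suppress=True)
p,d,s=snap('top','t21');print(s['t'],s['tool_pos'],abs(s['qd']).max(),s['force'])
cv2.imwrite('pics/t21c.png',cv2.resize(p[140:290,340:460,::-1],None,fx=4,fy=4,interpolation=cv2.INTER_CUBIC))
C=cloud('top',d);m=(abs(C[...,0]-.47)<.04)&(abs(C[...,1]+.42)<.025)&(C[...,2]>.03);P=C[m];print('clip',m.sum(),np.median(P,0),cv2.minAreaRect(P[:,:2].astype(np.float32)*1000))
```

```text
31.125 [0.4437 0.0361 0.2254] 0.00924534787192449 [ 0.2882 -0.4077  1.0294]
clip 125 [ 0.4701 -0.4211  0.0514] ((470.51507568359375, -422.13909912109375), (22.68269920349121, 46.4746208190918), 83.61681365966797)
```

View pics/t21c.png

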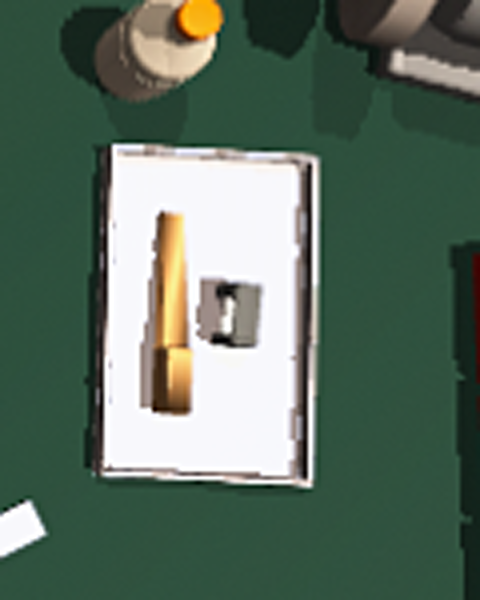

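```bash
python3 -c "
from h import *
print(ctrl.sign_off())"
```

```text
the job is handed in; nothing more can be done
None
```

The clip is off the front guide rod. It and the wedge now lie side by side on the tray floor, and the job is handed in at about 31 s of the 72 s allowed.

- **Wedging:** I drew the wedge out of the block's middle slot and slid it thin end first along the rod and under the bow. The clip sprang loose with the thin end about 90 mm past the seat. The bow rose from about 123 to 143 mm, and no finger touched the clip while it was snapped on.
- **Placing:** I drew the wedge back while the clip stayed astride the rod, and laid it in the tray. Then I gripped the clip across its legs and stood it beside the wedge.

**Last checks:**
- **Clip and wedge:** The clip stands upright with its bow at 51 mm, where 52 mm is expected. It is about 18 mm from the wedge, which lies flat along the tray.
- **Arm:** The gripper was clear of everything and nearly still. I read under 10 N on the tool after every move.
- **Bystanders:** The two bars in the block, the collet nut, the glue bottle and the screw jar look unmoved in the pictures. I compared them by eye and did not measure them.

The cameras disagreed by about 2 to 3 mm, within their stated calibration, and I corrected for this before the push and before the clip grasp. My first position check of the clip in the tray failed because the arm hid it from the top camera. I moved the arm aside and repeated it successfully.

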